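# Pin-gauge three bush blocks and fit the good one

## Task

Pick up the yellow-handled pin gauge and, holding it upright, gently try its pin in the bore of all three bush blocks in order, left, middle, right as the robot sees them; stop pressing as soon as the pin stops, since a tight bore must not be forced. Put the gauge back upright in its stand, then gently put the one block whose bore took the whole pin over the guide pin of the board-holder base until it sits flat on the plate. Leave the two tight blocks standing where they are and disturb nothing else on the bench.

Things in the scene. Friction and masses are not known exactly. Their poses are not given: they have to be found in the camera images.
- mat: blue bench mat, fixed, 360 x 720 x 3 mm; everything loose stands on it. Origin: centre of its underside, on the work surface (so the mat's top is 3 mm above z = 0)
- block_1_mid (a point): centre (half-way up) of the left bush block as the robot sees it (left is +y): violet with aluminium end caps, loose on the mat, 44 mm along its own x, 40 mm along its own y, 36 mm high, z up, 0.16 to 0.28 kg. A bore runs vertically through its middle. Exactly one of the three blocks has a bore that takes the gauge; which one is not known and changes
- block_1_hole (a point): centre of the mouth of the left block's bore, in its top face. The end caps (5 mm thick) have 12.4 mm holes, top and bottom; between them sits a captive steel bush (0.5 mm of play) whose bore is 11.6 mm in the good block and 8 mm in the two tight ones
- block_2_mid (a point): centre (half-way up) of the middle bush block as the robot sees it (left is +y): violet with aluminium end caps, loose on the mat, 44 mm along its own x, 40 mm along its own y, 36 mm high, z up, 0.16 to 0.28 kg. A bore runs vertically through its middle. Exactly one of the three blocks has a bore that takes the gauge; which one is not known and changes
- block_2_hole (a point): centre of the mouth of the middle block's bore, in its top face. The end caps (5 mm thick) have 12.4 mm holes, top and bottom; between them sits a captive steel bush (0.5 mm of play) whose bore is 11.6 mm in the good block and 8 mm in the two tight ones
- block_3_mid (a point): centre (half-way up) of the right bush block as the robot sees it (left is +y): violet with aluminium end caps, loose on the mat, 44 mm along its own x, 40 mm along its own y, 36 mm high, z up, 0.16 to 0.28 kg. A bore runs vertically through its middle. Exactly one of the three blocks has a bore that takes the gauge; which one is not known and changes
- block_3_hole (a point): centre of the mouth of the right block's bore, in its top face. The end caps (5 mm thick) have 12.4 mm holes, top and bottom; between them sits a captive steel bush (0.5 mm of play) whose bore is 11.6 mm in the good block and 8 mm in the two tight ones
- gauge_grip (a point): centre of the yellow handle of the pin gauge (loose, 0.07 kg): handle 22 mm along its own x, 16 mm along its own y, 50 mm high; below it a steel collar 22 mm wide, 4 mm thick, then the 10 mm pin, 32 mm long, tip tapered. It starts upright in its stand, collar on the stand's top. This point is 61 mm above the pin's tip
- gauge_tip (a point): centre of the pin gauge's lower end; own z runs up the pin. When the pin goes fully home in a good block (collar on the block) the tip is 32 mm below the block's top; in a tight block it stops on the hidden bush 6 to 7 mm below the top
- stand_hole0 (a point): centre of the mouth of the gauge stand's hole, on the stand's top. The stand is a grey block 50 x 50 x 40 mm, fixed; the hole is 13 mm wide, 37 mm deep with a small lead-in
- jig_seat (a point): foot of the upright steel guide pin of the board-holder base, on the top face of its dark plate (90 x 90 x 12 mm, fixed on the mat). The pin is 10 mm thick and stands 28 mm above the plate, tip tapered. A good block goes down over it, turned any way, until it rests on the plate; a tight one stops about 22 mm high
- jig: the board-holder base with its guide pin (dark plate, fixed); origin at the centre of its underside, 12 mm below jig_seat
- flux_bottle: white bottle with red cap, 48 mm across, 130 mm tall, standing left of the blocks. Bystander; origin at the centre of its underside
- solder_spool: blue spool, 50 mm across, 36 mm high, standing at the right. Bystander; origin at the centre of its underside
- circuit_board: small green board 36 x 34 x 4 mm, lying between gauge stand and board-holder base. Bystander; origin at the centre of its underside
- screwdriver: blue-handled screwdriver, 150 mm long, lying along its own x at the left. Bystander; origin at the centre of its underside
- marker_pen: white pen, 12 mm thick, 120 mm long, lying along its own x on the robot's side of the blocks. Bystander; origin at the centre of its underside
- parts_tray: small open grey tray 80 x 60 x 22 mm at the right. Bystander; origin at the centre of its underside
- tip_tin: flat brass tin 44 mm across, 18 mm high, on the robot's side of the blocks. Bystander; origin at the centre of its underside
Mind the look-alikes: they are no part of the job. What is shaped like the part that bears stand_hole0 but brown or red is not meant.

How it is judged:
By the outcome, as a careful person would: the job done as asked, in the order asked, and still so for the second after the job is handed in, with the robot touching nothing.
It also fails if it takes over 72 s, if anything falls off the work surface, if the arm or the gripper's body presses on something with over 40 N, if the wrist force passes 120 N, or if a joint passes its speed limit or range.

## Robot

A 6-joint arm with a two-finger parallel gripper is mounted at the origin on the work surface. World frame = base frame: x ahead of the robot, y to its left, z up, the work surface at z = 0. Lengths are in m, angles in rad, forces in N, time in s.
With the tool pointing down it reaches from about 0.375 to 0.9 m from the base axis. Payload 3.1 kg.
Tool frame: the origin (TCP) lies midway between the tips of the shut fingers; the grasp point (between the pads) lies 19 mm behind it; x points along the fingers, y is the direction in which the jaws open and shut, and the axes are right-handed (so a half turn about x gives the same grasp; the last joint's range is limited). The gripper opens to 85 mm and grips with 20 to 120 N. Pads are 22 mm wide; open, the fingers measure 114 mm over their backs; the gripper's body (76 mm by 85 mm) begins 54 mm behind the grasp point. The pads swing forward as they close: fully open they stand 13 mm farther back than shut.
Start: joints at [-1.476, 0.527, 1.433, -0, 1.181, -0.178], TCP at [0.168, -0.602, 0.231] pointing down, gripper open.
Joint ranges: [-3.08, 3.08], [-0.75, 2.2], [0.22, 2.44], [-1.43, 4.57], [0, 2.65], [-2.85, 2.85]. Speed limits (rad/s): [2.79, 2.79, 3.14, 3.14, 3.14, 3.14].

## Interface

Orientations are given as a unit quaternion [x, y, z, w].
In Python, from station import manip gives the robot as it stands.
- The arm moves only by the tool carry_out, never from a script. Its argument "commands" is a list that holds one entry, the list of rows, each a list of 7 numbers: the shift along the tool's x, y, z in units of 25 mm (1.0 is 25 mm), then the turn, a rotation vector about the tool's x, y, z in units of 5 degrees (1.0 is 5 degrees), then the finger opening in mm, from 0 to 85.4. A call has exactly 5 rows; each row is the pose to reach, as a shift and turn from the pose commanded when the call began, along the tool's axes at that moment; what a row does not reach only later rows make up. A row lasts 1/10 s, in which the tool goes at most 50 mm and 8.59 degrees, less where a joint would pass 70% of its speed; a pose out of reach is approached as far as the arm can. A call with a gripper value outside its range is refused whole. The fingers move at their own pace and stop on an object; "force" is the grip in N (left out, the last holds). Time passes only in rows, so rows that repeat a pose let the fingers close, or fill a call up. It gives the time, the measured TCP pose, the force and the opening at its end, in the units of the state.
- manip.sense(): the state, without advancing time (a new reading comes with each control period).
- manip.snapshot(name): name is "side" or "top"; returns a dict with "image" (400x640x3 uint8, red, green, blue), "fx", "fy", "cx", "cy" (pixels), "k1" (the pictures are not rectified: a ray, as slopes to the right and down, at radius r is drawn at 1 + k1 r^2 times it, then the intrinsics apply), "rvec" (rotation vector, rad) and "tvec" (3), from world to camera coordinates, as OpenCV has them. Camera axes: x right, y down, z forward; pixel columns grow to the right and rows downward; lengths in m; the calibration is good to about 2 mm. A picture is of the moment at which its call begins. There is no depth.
- manip.sign_off(): hands the job in, once; it reports no verdict.
The state is a dict: "t": time; "q": joint angles; "qd": joint speeds; "tau": joint torques, N m; "tcp_pos": TCP position; "tool_rot": TCP orientation; "force": force on the tool from outside, world axes, zero at the start; "ft_torque": the same for the moment, N m; "finger_gap": opening from 0.0 (shut) to 1.0 (fully open).
Only numpy, scipy, OpenCV 4.12 (cv2) and the standard library are available. Lean on these libraries where they do the work, as an engineer would, in place of code of your own. Each camera call takes 0.05 s, during which the arm holds its last target.

## Working session

There is one attempt and no reset: what is moved stays moved. The work goes in short steps, Python scripts to look and compute and a tool call to move; the robot and the scene stay as the last step left them, time stands still between calls to the robot, and variables do not carry over. Pictures are saved under pics/ and viewed, and the job is handed in when it is done.

Besides the shell and the picture viewer there is one more tool, called as name(argument=value, ...) on one line, values as JSON. carry_out: Moves the arm, as the interface text tells. Its arguments: {"type":"object","properties":{"commands":{"type":"array"},"force":{"type":"number"}},"required":["commands"]}

```bash
ls; mkdir -p pics
python3 - <<'E'
from station import manip
import cv2,numpy as np
s=manip.sense()
print({k:np.round(v,4).tolist() for k,v in s.items()})
for n in("side","top"):
    d=manip.snapshot(n)
    cv2.imwrite(f"pics/{n}0.png",d["image"][:,:,::-1])
    np.savez(f"{n}0.npz",**d)
    print(n,{k:np.round(v,4).tolist() for k,v in d.items() if k!="image"})
E
```

```text
pics
{'t': 0.0, 'q': [-1.4765, 0.5285, 1.4339, 0.0, 1.1814, -0.1785], 'qd': [-0.0012, 0.0014, -0.0016, -0.0005, -0.0021, 0.0003], 'tau': [0.0005, -44.2346, -17.8026, -0.0002, 0.0086, 0.0], 'tcp_pos': [0.1684, -0.6011, 0.2303], 'tool_rot': [0.7006, 0.0969, -0.7005, 0.0954], 'force': [-0.1712, 0.3792, -0.5712], 'ft_torque': [-0.0019, -0.0105, 0.0127], 'finger_gap': 1.0034}
side {'fx': 371.8438, 'fy': 371.8438, 'cx': 327.4582, 'cy': 196.0095, 'k1': -0.048, 'rvec': [2.3239, -0.0696, 0.052], 'tvec': [-0.4582, 0.1107, 0.9936]}
top {'fx': 471.0655, 'fy': 471.0655, 'cx': 319.242, 'cy': 201.9311, 'k1': -0.0005, 'rvec': [2.1524, -2.0973, 0.1774], 'tvec': [0.0644, 0.4774, 1.2129]}
```

View pics/side0.png

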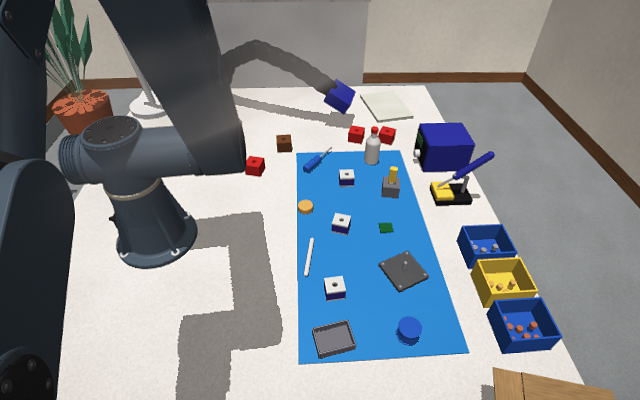

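View pics/top0.png

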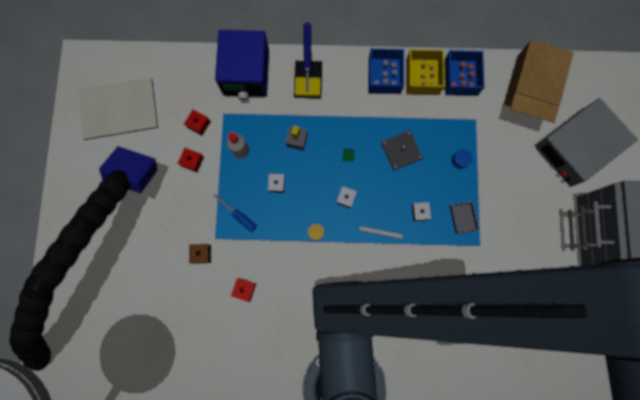

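```bash
cat > h.py <<'E'
import numpy as np,cv2
from scipy.spatial.transform import Rotation as R
class Cam:
    def __init__(s,d):
        s.K=np.array([[float(d["fx"]),0,float(d["cx"])],[0,float(d["fy"]),float(d["cy"])],[0,0,1]])
        s.D=np.array([float(d["k1"]),0,0,0,0]);s.rv=np.array(d["rvec"],float);s.tv=np.array(d["tvec"],float)
        s.R=cv2.Rodrigues(s.rv)[0];s.c=-s.R.T@s.tv;s.im=np.array(d["image"])[:,:,::-1].copy()
    def ray(s,uv):
        n=cv2.undistortPointsIter(np.array(uv,float).reshape(-1,1,2),s.K,s.D,None,None,(3,100,1e-12)).reshape(-1,2)
        v=np.c_[n,np.ones(len(n))]@s.R
        return v/np.linalg.norm(v,axis=1)[:,None]
    def onz(s,uv,z):
        v=s.ray(uv);return s.c+v*((z-s.c[2])/v[:,2])[:,None]
    def proj(s,p):
        return cv2.projectPoints(np.array(p,float).reshape(-1,1,3),s.rv,s.tv,s.K,s.D)[0].reshape(-1,2)
def tri(a,ua,b,ub):
    va,vb=a.ray([ua])[0],b.ray([ub])[0]
    t=np.linalg.lstsq(np.c_[va,-vb],b.c-a.c,rcond=None)[0]
    p,q=a.c+va*t[0],b.c+vb*t[1]
    return (p+q)/2,np.linalg.norm(p-q)
def load(n): return Cam(np.load(n+".npz"))
def snap(n,tag):
    from station import manip
    d=manip.snapshot(n);np.savez(f"{n}{tag}.npz",**d);c=Cam(d);cv2.imwrite(f"pics/{n}{tag}.png",c.im);return c
def crop(c,x0,y0,w,h,k,name): cv2.imwrite("pics/"+name,cv2.resize(c.im[y0:y0+h,x0:x0+w],None,fx=k,fy=k,interpolation=cv2.INTER_CUBIC))
E
python3 - <<'E'
from h import *
t,s=load("top0"),load("side0")
crop(t,210,105,280,150,2.8,"tc.png");crop(s,290,145,180,200,3,"sc.png")
print(t.c,s.c)
for c,n in((t,"t"),(s,"s")):
    hsv=cv2.cvtColor(c.im,cv2.COLOR_BGR2HSV)
    # mat mask filled hull
    m=cv2.inRange(hsv,(98,120,60),(112,255,255))
    cs=cv2.findContours(m,0,2)[0];b=max(cs,key=cv2.contourArea);hull=cv2.convexHull(b)
    mm=np.zeros_like(m);cv2.drawContours(mm,[hull],-1,255,-1)
    w=cv2.inRange(hsv,(0,0,120),(180,75,255))&mm
    for k in cv2.findContours(w,cv2.RETR_EXTERNAL,2)[0]:
        a=cv2.contourArea(k)
        if a<40: continue
        M=cv2.moments(k);u=M["m10"]/M["m00"],M["m01"]/M["m00"]
        print(n,a,np.round(u,2),np.round(c.onz([u],.039)[0],4),np.round(cv2.minAreaRect(k)[1:],1) if 0 else cv2.minAreaRect(k)[1:])
E
```

```text
[0.25597921 0.06211907 1.27822649] [ 0.40179988 -0.67707436  0.76785412]
t 92.5 [381.08 231.7 ] [ 0.4005 -0.0885  0.039 ] ((41.3805046081543, 3.9223227500915527), 11.309932708740234)
t 199.0 [422.1  210.42] [ 0.4602 -0.1972  0.039 ] ((15.0, 15.0), 90.0)
t 207.5 [346.38 195.89] [0.4945 0.0046 0.039 ] ((14.981266975402832, 15.566473007202148), 20.556047439575195)
t 201.0 [275.47 181.52] [0.5291 0.1962 0.039 ] ((15.0, 15.0), 90.0)
s 675.0 [332.61 339.17] [ 0.4472 -0.3297  0.039 ] ((26.56909942626953, 38.02130126953125), 75.25643920898438)
s 276.5 [334.31 284.38] [ 0.4611 -0.1989  0.039 ] ((16.111101150512695, 19.563478469848633), 80.53767395019531)
s 126.5 [308.41 256.86] [ 0.4043 -0.117   0.039 ] ((4.4721360206604, 37.83427810668945), 10.304847717285156)
s 171.0 [340.95 219.59] [0.4952 0.003  0.039 ] ((17.062103271484375, 11.7669677734375), 11.309932708740234)
s 77.0 [391.18 182.93] [0.6595 0.1448 0.039 ] ((16.248550415039062, 9.922779083251953), 7.125016689300537)
s 113.0 [346.42 173.74] [0.5299 0.1938 0.039 ] ((9.0, 15.0), 90.0)
s 120.5 [371.39 156.86] [0.6197 0.2751 0.039 ] ((13.134490966796875, 13.33349895477295), 84.2894058227539)
```

View pics/tc.png

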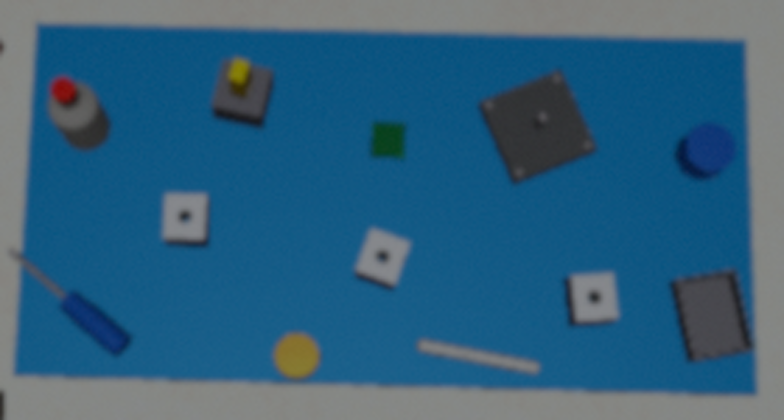

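View pics/sc.png

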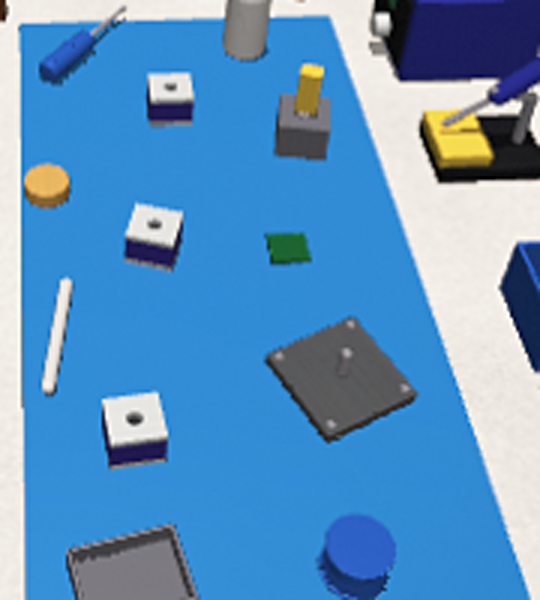

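```bash
cat > m.py <<'E'
from h import *
t,s=load("top0"),load("side0")
def dark(c,u,r):
    x,y=int(round(u[0])),int(round(u[1]));p=cv2.cvtColor(c.im,cv2.COLOR_BGR2GRAY)[y-r:y+r+1,x-r:x+r+1].astype(float)
    bg=np.percentile(p,80);w=np.clip(bg*.88-p,0,None);Y,X=np.mgrid[y-r:y+r+1,x-r:x+r+1]
    return np.array([(w*X).sum(),(w*Y).sum()])/w.sum()
if __name__=="__main__":
    for n,xy in(("b1",(.529,.195)),("b2",(.4948,.004)),("b3",(.4605,-.198))):
        ut,us=t.proj([*xy,.039])[0],s.proj([*xy,.039])[0]
        for _ in range(2): ut=dark(t,ut,3)
        for _ in range(2): us=dark(s,us,3)
        print(n,ut.round(2),us.round(2),"top",t.onz([ut],.039)[0].round(4),"side",s.onz([us],.039)[0].round(4),"tri",*[np.round(v,4) for v in tri(t,ut,s,us)])
    for c,n in((t,"t"),(s,"s")):
        hsv=cv2.cvtColor(c.im,cv2.COLOR_BGR2HSV)
        def blob(lo,hi,box,name):
            m=cv2.inRange(hsv,lo,hi);z=np.zeros_like(m);x,y,w,h=box;z[y:y+h,x:x+w]=m[y:y+h,x:x+w]
            k=max(cv2.findContours(z,0,2)[0],key=cv2.contourArea);r=cv2.minAreaRect(k);print(n,name,cv2.contourArea(k),np.round(r[0],2),np.round(r[1],2),round(r[2],1),k[:,0].min(0),k[:,0].max(0))
        blob((22,140,90),(34,255,255),(210,105,280,150) if n=="t" else (290,145,130,60),"yellow")
    crop(t,275,115,60,45,12,"tg.png");crop(s,375,155,40,50,12,"sg.png");crop(t,375,120,60,55,12,"tj.png");crop(s,370,240,65,55,12,"sj.png")
E
python3 m.py
```

```text
b1 [275.55 181.75] [346.5  173.64] top [0.5285 0.196  0.039 ] side [0.5301 0.1942 0.039 ] tri [0.5297 0.1962 0.0371] 0.0016
b2 [346.21 196.1 ] [341.07 219.48] top [0.4939 0.0051 0.039 ] side [0.4955 0.0034 0.039 ] tri [0.495 0.005 0.037] 0.0015
b3 [421.84 210.69] [334.37 284.27] top [ 0.4595 -0.1965  0.039 ] side [ 0.4612 -0.1986  0.039 ] tri [ 0.4607 -0.197   0.0364] 0.0016
t yellow 119.0 [315.5 232. ] [12. 13.] 90.0 [309 226] [322 238]
s yellow 82.0 [392.37 174.2 ] [ 6.89 15.12] 10.3 [388 167] [397 182]
```

```bash
cd pics; python3 -c "
import cv2,numpy as np
f=lambda n:cv2.resize(cv2.imread(n),(400,300) )
g=[cv2.imread(n) for n in('tg.png','sg.png','tj.png','sj.png')]
print([i.shape for i in g])
"
```

```text
[(540, 720, 3), (600, 480, 3), (660, 720, 3), (660, 780, 3)]
```

View pics/tg.png

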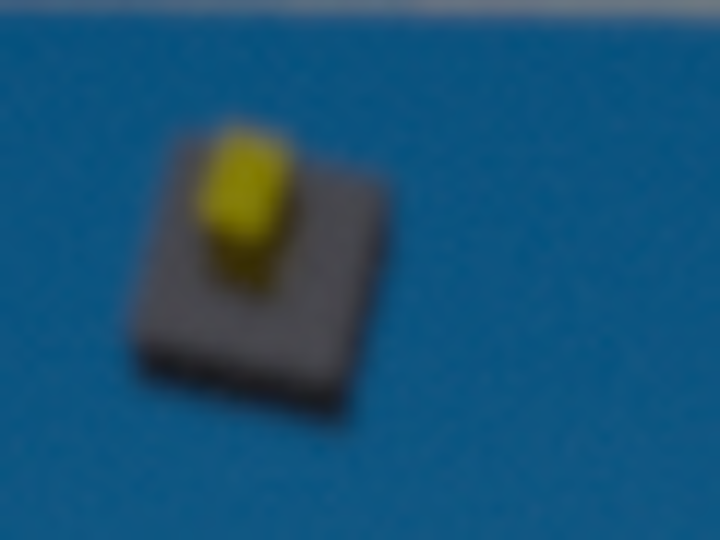

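View pics/sg.png

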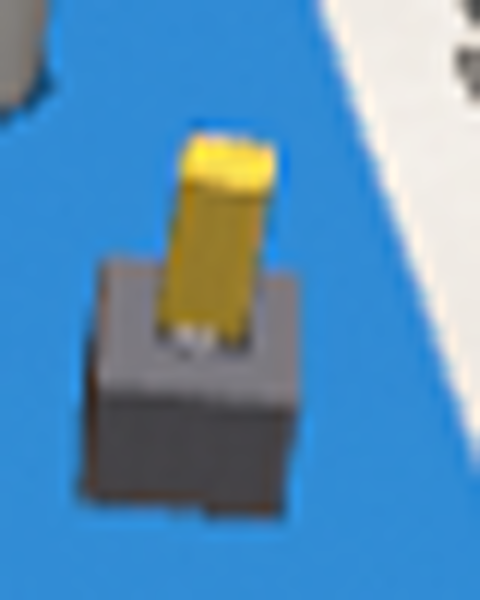

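View pics/tj.png

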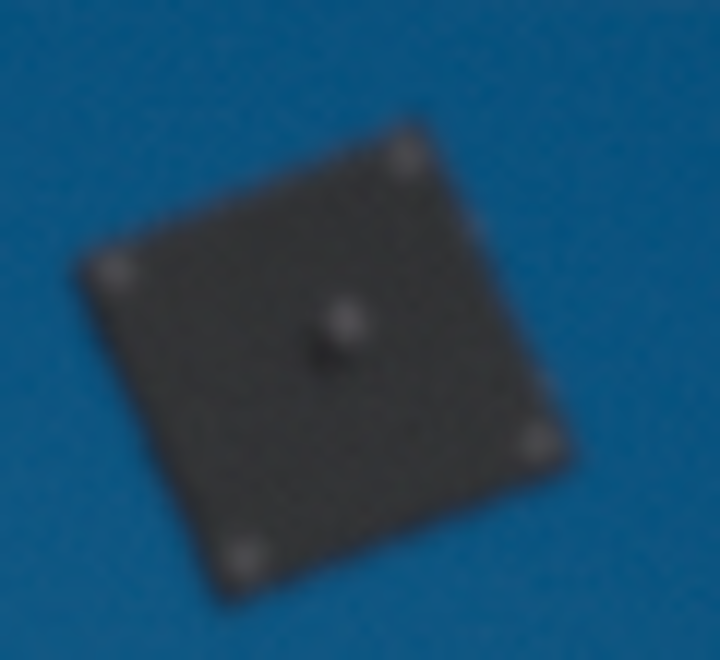

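View pics/sj.png

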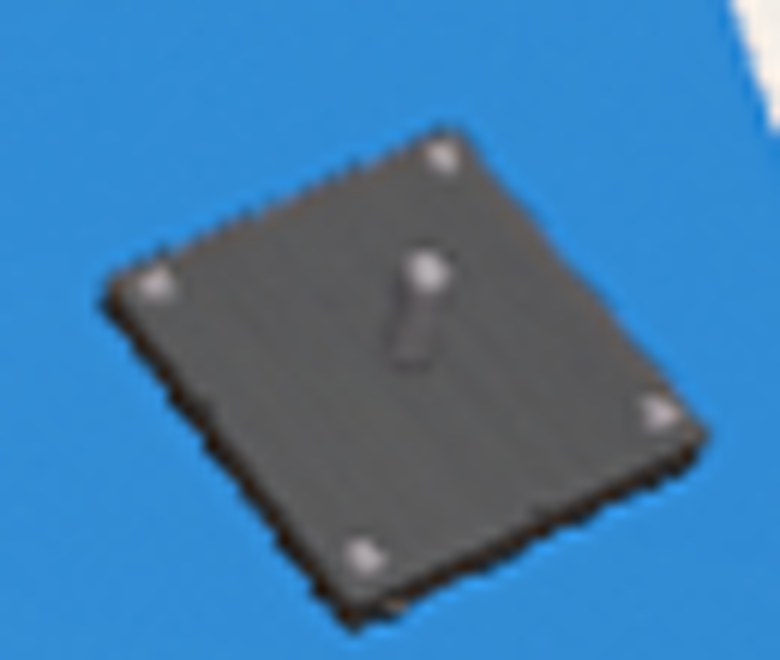

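Run:
```python
from h import *
t,s=load("top0"),load("side0")
def px(c,o): return (np.array(c,float)+.5)/12-.5+np.array(o)
def show(n,P,cam):
    print(n,P.round(4).tolist(),"mean",P.mean(0).round(4), "yaw edges",[round(np.degrees(np.arctan2(*(P[(i+1)%len(P)]-P[i])[[1,0]])),1) for i in range(len(P))],"len",[round(np.linalg.norm(P[(i+1)%len(P)]-P[i]),4) for i in range(len(P))])
show("stand top T",t.onz(px([(182,130),(390,180),(345,392),(137,348)],(275,115)),.043),t)
show("stand top S",s.onz(px([(100,262),(298,275),(295,402),(93,388)],(375,155)),.043),s)
show("handle top T",t.onz(px([(222,127),(292,140),(268,245),(200,228)],(275,115)),.097),t)
show("handle top S",s.onz(px([(190,137),(274,147),(270,192),(180,182)],(375,155)),.097),s)
# jig
a=px([(345,320)],(375,120))[0];b=px([(430,272)],(370,240))[0]
print("pin top",a,b,t.onz([a],.043),s.onz([b],.043),tri(t,a,s,b))
show("jig screws T",t.onz(px([(117,270),(407,153),(540,440),(245,557)],(375,120)),.015),t)
show("jig screws S",s.onz(px([(155,282),(442,155),(658,412),(363,553)],(370,240)),.015),s)
```

```text
stand top T [[0.6868, 0.1635, 0.043], [0.676, 0.1155, 0.043], [0.6256, 0.1242, 0.043], [0.6348, 0.1717, 0.043]] mean [0.6558 0.1437 0.043 ] yaw edges [np.float64(-102.7), np.float64(170.3), np.float64(79.0), np.float64(-9.0)] len [np.float64(0.0491), np.float64(0.0511), np.float64(0.0485), np.float64(0.0526)]
stand top S [[0.6386, 0.1714, 0.043], [0.6879, 0.164, 0.043], [0.6772, 0.1165, 0.043], [0.6284, 0.124, 0.043]] mean [0.658 0.144 0.043] yaw edges [np.float64(-8.5), np.float64(-102.8), np.float64(171.3), np.float64(77.9)] len [np.float64(0.0499), np.float64(0.0487), np.float64(0.0493), np.float64(0.0484)]
handle top T [[0.6688, 0.1503, 0.097], [0.6662, 0.1349, 0.097], [0.6422, 0.1393, 0.097], [0.6457, 0.1543, 0.097]] mean [0.6557 0.1447 0.097 ] yaw edges [np.float64(-99.6), np.float64(169.6), np.float64(76.8), np.float64(-9.7)] len [np.float64(0.0156), np.float64(0.0244), np.float64(0.0154), np.float64(0.0235)]
handle top S [[0.6511, 0.1537, 0.097], [0.6708, 0.1489, 0.097], [0.6663, 0.132, 0.097], [0.6454, 0.1367, 0.097]] mean [0.6584 0.1428 0.097 ] yaw edges [np.float64(-13.6),
[... 305 characters left out ...]
7, -0.14787927,  0.04086316]), np.float64(0.001921393225607421))
jig screws T [[0.6544, -0.0994, 0.015], [0.6843, -0.1668, 0.015], [0.616, -0.197, 0.015], [0.5865, -0.129, 0.015]] mean [ 0.6353 -0.148   0.015 ] yaw edges [np.float64(-66.0), np.float64(-156.2), np.float64(113.4), np.float64(23.5)] len [np.float64(0.0737), np.float64(0.0747), np.float64(0.0741), np.float64(0.074)]
jig screws S [[0.588, -0.128, 0.015], [0.6554, -0.0985, 0.015], [0.6852, -0.1664, 0.015], [0.6179, -0.1958, 0.015]] mean [ 0.6366 -0.1472  0.015 ] yaw edges [np.float64(23.6), np.float64(-66.3), np.float64(-156.4), np.float64(113.8)] len [np.float64(0.0735), np.float64(0.0741), np.float64(0.0734), np.float64(0.0741)]
```

```bash
cat >> h.py <<'E'
def Rdown(deg):
    # tool x down; tool y at angle deg from world +y (ccw)
    a=np.radians(deg);y=np.array([-np.sin(a),np.cos(a),0]);x=np.array([0,0,-1.]);return R.from_matrix(np.c_[x,y,np.cross(x,y)])
def plan(p,deg,n=5,quiet=False):
    from station import manip
    st=manip.sense();r0=R.from_quat(st["tool_rot"]);p0=np.array(st["tcp_pos"])
    sh=r0.inv().apply(np.array(p)-p0)/.025
    Y=r0.as_matrix()[:,1];cur=np.degrees(np.arctan2(-Y[0],Y[1]))
    rv=(r0.inv()*Rdown(deg)).as_rotvec(degrees=True)/5
    print("t",round(st["t"],2),"p",p0.round(4),"yaw",round(cur,2),"x",r0.as_matrix()[:,0].round(4),"q6",round(st["q"][5],3),"gap",round(st["finger_gap"],3),"F",np.round(st["force"],2),"M",np.round(st["ft_torque"],3))
    print("total",sh.round(3),rv.round(3),"dist",round(np.linalg.norm(sh)*25,1))
    for i in range(1,n+1): print((np.r_[sh,rv]*i/n).round(3).tolist())
E
python3 -c "
from h import *
plan((.657,.144,.19),-10.5)
plan((.657,.144,.19),169.5)"
```

```text
t 0.1 p [ 0.1684 -0.6012  0.2304] yaw -164.37 x [-2.e-04  2.e-03 -1.e+00] q6 -0.179 gap 1.004 F [-0.04 -0.82 -0.48] M [-0.     0.014  0.033]
total [  1.672 -23.437 -26.853] [-3.0774e+01 -3.2000e-02  2.0000e-03] dist 892.0
[0.334, -4.687, -5.371, -6.155, -0.006, 0.0]
[0.669, -9.375, -10.741, -12.31, -0.013, 0.001]
[1.003, -14.062, -16.112, -18.464, -0.019, 0.001]
[1.338, -18.749, -21.483, -24.619, -0.025, 0.001]
[1.672, -23.437, -26.853, -30.774, -0.032, 0.002]
t 0.1 p [ 0.1684 -0.6012  0.2304] yaw -164.37 x [-2.e-04  2.e-03 -1.e+00] q6 -0.179 gap 1.004 F [-0.04 -0.82 -0.48] M [-0.     0.014  0.033]
total [  1.672 -23.437 -26.853] [5.226e+00 1.000e-03 2.300e-02] dist 892.0
[0.334, -4.687, -5.371, 1.045, 0.0, 0.005]
[0.669, -9.375, -10.741, 2.09, 0.0, 0.009]
[1.003, -14.062, -16.112, 3.136, 0.001, 0.014]
[1.338, -18.749, -21.483, 4.181, 0.001, 0.019]
[1.672, -23.437, -26.853, 5.226, 0.001, 0.023]
```

carry_out(commands=[[[0.08,-1.17,-1.34,-1.54,0,0,85],[0.16,-2.34,-2.69,-3.08,0,0,85],[0.25,-3.51,-4.03,-4.62,0,0,85],[0.33,-4.69,-5.37,-6.16,0,0,85],[0.4,-5.86,-6.71,-7.7,0,0,85]]], force=40)

```text
t: 0.6
tcp_pos: [0.291, -0.4137, 0.2209]
tool_rot: [0.629, 0.324, -0.629, 0.323]
force: [1.6, -0.6, 0.1]
finger_gap: 0.992
```

```bash
python3 -c "
from h import *
plan((.657,.144,.19),-10.5,14)"
```

```text
t 0.6 p [ 0.291  -0.4137  0.2209] yaw -125.59 x [-2.e-04  9.e-04 -1.e+00] q6 -0.558 gap 0.992 F [ 1.6  -0.63  0.11] M [0.018 0.025 0.01 ]
total [  1.253  -1.077 -26.66 ] [-2.3018e+01 -1.2000e-02 -3.0000e-03] dist 667.8
[0.09, -0.077, -1.904, -1.644, -0.001, -0.0]
[0.179, -0.154, -3.809, -3.288, -0.002, -0.0]
[0.269, -0.231, -5.713, -4.932, -0.003, -0.001]
[0.358, -0.308, -7.617, -6.576, -0.004, -0.001]
[0.448, -0.385, -9.521, -8.221, -0.004, -0.001]
[0.537, -0.461, -11.426, -9.865, -0.005, -0.001]
[0.627, -0.538, -13.33, -11.509, -0.006, -0.001]
[0.716, -0.615, -15.234, -13.153, -0.007, -0.001]
[0.806, -0.692, -17.139, -14.797, -0.008, -0.002]
[0.895, -0.769, -19.043, -16.441, -0.009, -0.002]
[0.985, -0.846, -20.947, -18.085, -0.01, -0.002]
[1.074, -0.923, -22.851, -19.729, -0.011, -0.002]
[1.164, -1.0, -24.756, -21.374, -0.012, -0.002]
[1.253, -1.077, -26.66, -23.018, -0.012, -0.003]
```

carry_out(commands=[[[0.09,-0.08,-1.9,-1.64,0,0,85],[0.18,-0.15,-3.8,-3.28,0,0,85],[0.27,-0.23,-5.7,-4.92,0,0,85],[0.36,-0.31,-7.6,-6.56,0,0,85],[0.45,-0.38,-9.5,-8.2,0,0,85]]])

```text
t: 1.1
tcp_pos: [0.4225, -0.2157, 0.2099]
tool_rot: [0.476, 0.523, -0.476, 0.523]
force: [0.0, -0.5, -0.2]
finger_gap: 0.997
```

```bash
python3 -c "
from h import *
plan((.657,.144,.19),-10.5,9)"
```

```text
t 1.1 p [ 0.4225 -0.2157  0.2099] yaw -84.55 x [-3.e-04  2.e-04 -1.e+00] q6 -0.803 gap 0.997 F [ 0.03 -0.53 -0.22] M [-0.016 -0.092  0.021]
total [  0.795  10.703 -13.433] [-1.481e+01 -4.000e-03  1.000e-03] dist 429.8
[0.088, 1.189, -1.493, -1.646, -0.0, 0.0]
[0.177, 2.378, -2.985, -3.291, -0.001, 0.0]
[0.265, 3.568, -4.478, -4.937, -0.001, 0.0]
[0.353, 4.757, -5.97, -6.582, -0.002, 0.0]
[0.442, 5.946, -7.463, -8.228, -0.002, 0.0]
[0.53, 7.135, -8.955, -9.873, -0.003, 0.0]
[0.618, 8.324, -10.448, -11.519, -0.003, 0.0]
[0.706, 9.514, -11.94, -13.164, -0.004, 0.0]
[0.795, 10.703, -13.433, -14.81, -0.004, 0.001]
```

carry_out(commands=[[[0.09,1.19,-1.49,-1.64,0,0,85],[0.18,2.38,-2.98,-3.29,0,0,85],[0.27,3.57,-4.48,-4.94,0,0,85],[0.35,4.76,-5.97,-6.58,0,0,85],[0.44,5.95,-7.46,-8.23,0,0,85]]])

```text
t: 1.6
tcp_pos: [0.554, -0.0166, 0.1987]
tool_rot: [0.261, 0.657, -0.261, 0.657]
force: [1.1, -0.7, 0.9]
finger_gap: 0.996
```

```bash
python3 -c "
from h import *
plan((.657,.144,.16),-10.5,5)"
```

```text
t 1.6 p [ 0.554  -0.0166  0.1987] yaw -43.36 x [-6.e-04  0.e+00 -1.e+00] q6 -1.045 gap 0.996 F [ 1.08 -0.74  0.91] M [-0.032 -0.071 -0.018]
total [ 1.546  7.498 -1.415] [-6.573e+00 -6.000e-03  3.000e-03] dist 194.6
[0.309, 1.5, -0.283, -1.315, -0.001, 0.001]
[0.618, 2.999, -0.566, -2.629, -0.002, 0.001]
[0.927, 4.499, -0.849, -3.944, -0.004, 0.002]
[1.237, 5.998, -1.132, -5.258, -0.005, 0.002]
[1.546, 7.498, -1.415, -6.573, -0.006, 0.003]
```

carry_out(commands=[[[0.3,1.6,-0.3,-1.31,0,0,60],[0.6,3.2,-0.6,-2.63,0,0,60],[0.9,4.8,-0.9,-3.94,0,0,60],[1.24,6.4,-1.25,-5.26,0,0,60],[1.54,7.5,-1.41,-6.57,0,0,60]]])

```text
t: 2.1
tcp_pos: [0.6581, 0.1441, 0.1595]
tool_rot: [0.065, 0.704, -0.064, 0.704]
force: [-0.2, -0.7, -0.0]
finger_gap: 0.698
```

```bash
python3 -c "
from h import *
plan((.657,.144,.053),-10.5,5)
t=snap('top','1');s=snap('side','1')
crop(t,240,90,140,120,5,'t1c.png');crop(s,340,100,120,110,6,'s1c.png')"
```

```text
t 2.1 p [0.6581 0.1441 0.1595] yaw -10.49 x [-5.e-04  5.e-04 -1.e+00] q6 -1.338 gap 0.698 F [-0.23 -0.7  -0.  ] M [-0.031 -0.005 -0.005]
total [ 4.261 -0.016 -0.04 ] [ 0.002 -0.007 -0.005] dist 106.5
[0.852, -0.003, -0.008, 0.0, -0.001, -0.001]
[1.704, -0.006, -0.016, 0.001, -0.003, -0.002]
[2.556, -0.009, -0.024, 0.001, -0.004, -0.003]
[3.409, -0.013, -0.032, 0.001, -0.005, -0.004]
[4.261, -0.016, -0.04, 0.002, -0.007, -0.005]
```

View pics/t1c.png

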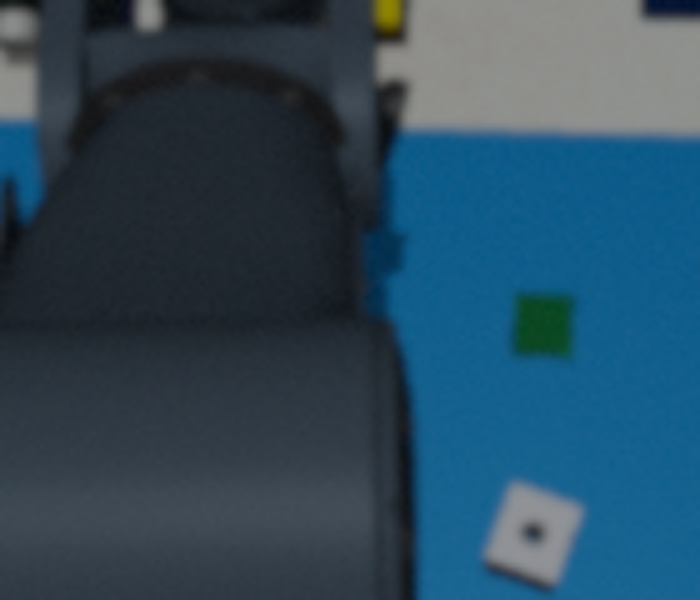

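View pics/s1c.png

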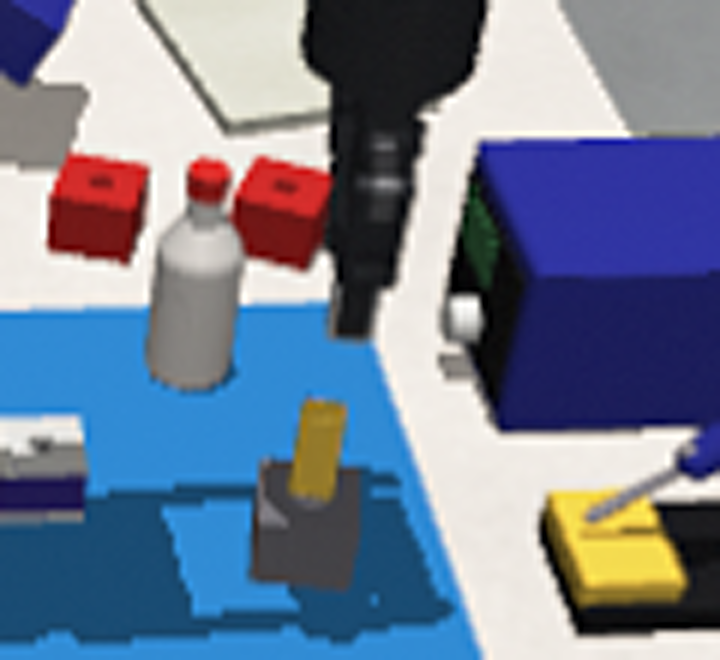

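carry_out(commands=[[[0.85,-0.02,-0.04,0,0,0,50],[1.7,-0.02,-0.04,0,0,0,50],[2.55,-0.02,-0.04,0,0,0,50],[3.4,-0.02,-0.04,0,0,0,50],[4.26,-0.02,-0.04,0,0,0,50]]])

```text
t: 2.7
tcp_pos: [0.6558, 0.1401, 0.0532]
tool_rot: [0.067, 0.704, -0.068, 0.704]
force: [-1.1, -0.2, 0.3]
finger_gap: 0.587
```

```bash
python3 -c "
from h import *
plan((.657,.144,.053),-10.5,1)
s=snap('side','2')
crop(s,350,120,90,90,7,'s2c.png')"
```

```text
t 2.7 p [0.6558 0.1401 0.0532] yaw -10.97 x [-1.e-03 -4.e-04 -1.e+00] q6 -1.335 gap 0.587 F [-1.14 -0.22  0.33] M [-0.067 -0.     0.007]
total [0.009 0.161 0.018] [-0.094 -0.01   0.006] dist 4.1
[0.009, 0.161, 0.018, -0.094, -0.01, 0.006]
```

View pics/s2c.png

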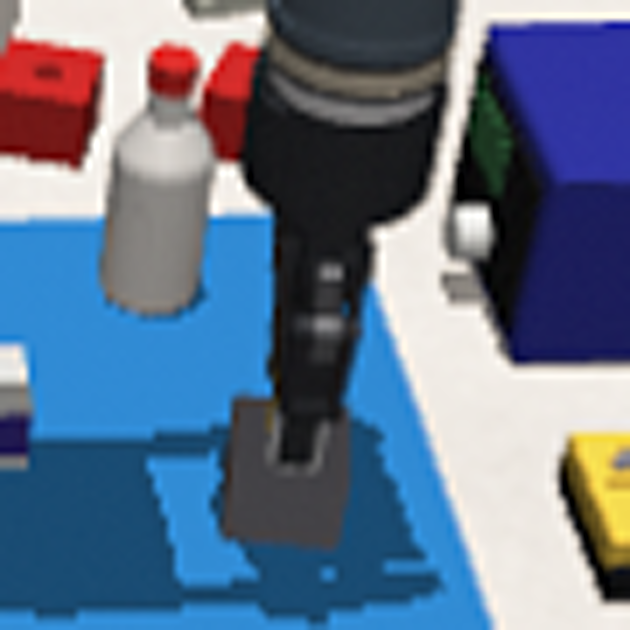

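carry_out(commands=[[[0,0.08,0.02,-0.09,0,0,40],[0,0.16,0.02,-0.09,0,0,30],[0,0.16,0.02,-0.09,0,0,30],[0,0.16,0.02,-0.09,0,0,30],[0,0.16,0.02,-0.09,0,0,30]]])

```text
t: 3.25
tcp_pos: [0.6582, 0.145, 0.0551]
tool_rot: [0.064, 0.704, -0.064, 0.705]
force: [-0.8, 0.5, -0.7]
finger_gap: 0.352
```

```bash
python3 -c "
from h import *
plan((.657,.144,.053),-10.5,1)
s=snap('side','3')
plan((.657,.144,.053),-10.5,1)
crop(s,350,120,90,90,7,'s3c.png')"
```

```text
t 3.25 p [0.6582 0.145  0.0551] yaw -10.42 x [ 0.0016  0.     -1.    ] q6 -1.338 gap 0.352 F [-0.8   0.48 -0.65] M [ 0.028 -0.044 -0.028]
total [ 0.083 -0.046 -0.041] [ 0.016  0.018 -0.004] dist 2.6
[0.083, -0.046, -0.041, 0.016, 0.018, -0.004]
t 3.3 p [0.6581 0.1449 0.0548] yaw -10.42 x [ 0.0012  0.     -1.    ] q6 -1.338 gap 0.351 F [-0.11 -0.21 -0.31] M [ 0.04   0.013 -0.029]
total [ 0.074 -0.045 -0.035] [ 0.017  0.013 -0.003] dist 2.3
[0.074, -0.045, -0.035, 0.017, 0.013, -0.003]
```

View pics/s3c.png

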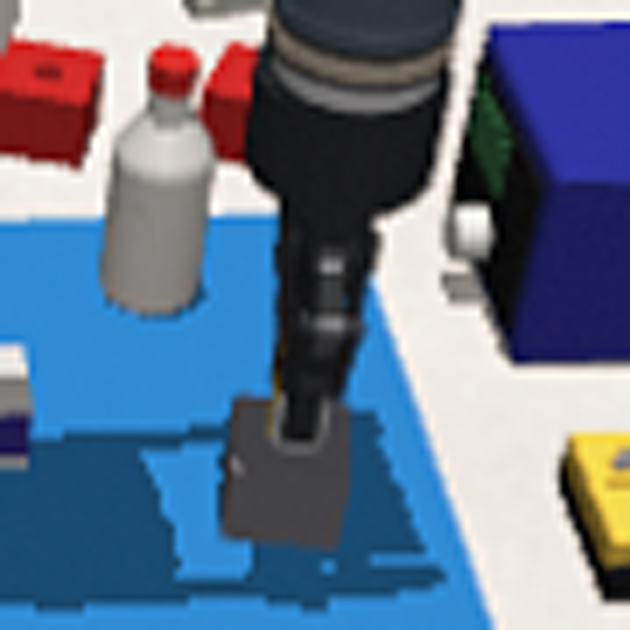

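carry_out(commands=[[[0.07,-0.03,-0.04,0,0,0,24],[0.07,-0.03,-0.04,0,0,0,8],[0.07,-0.03,-0.04,0,0,0,8],[0.07,-0.03,-0.04,0,0,0,8],[0.07,-0.03,-0.04,0,0,0,8]]], force=40)

```text
t: 3.8
tcp_pos: [0.6564, 0.1444, 0.0523]
tool_rot: [0.064, 0.704, -0.064, 0.704]
force: [-0.1, -1.0, 1.5]
finger_gap: 0.182
```

```bash
python3 -c "
from h import *
plan((.657,.144,.053),-10.5,1)
s=snap('side','4')
plan((.657,.144,.053),-10.5,1)
crop(s,350,120,90,90,7,'s4c.png')"
```

```text
t 3.8 p [0.6564 0.1444 0.0523] yaw -10.42 x [-5.e-04 -0.e+00 -1.e+00] q6 -1.338 gap 0.182 F [-0.12 -0.99  1.45] M [-0.006  0.103 -0.026]
total [-0.028 -0.011  0.026] [ 0.017 -0.005  0.001] dist 1.0
[-0.028, -0.011, 0.026, 0.017, -0.005, 0.001]
t 3.85 p [0.6564 0.1443 0.0523] yaw -10.42 x [-5.e-04 -0.e+00 -1.e+00] q6 -1.338 gap 0.184 F [-0.98 -0.05  0.68] M [-0.006  0.133 -0.006]
total [-0.029 -0.008  0.026] [ 0.016 -0.006  0.001] dist 1.0
[-0.029, -0.008, 0.026, 0.016, -0.006, 0.001]
```

View pics/s4c.png

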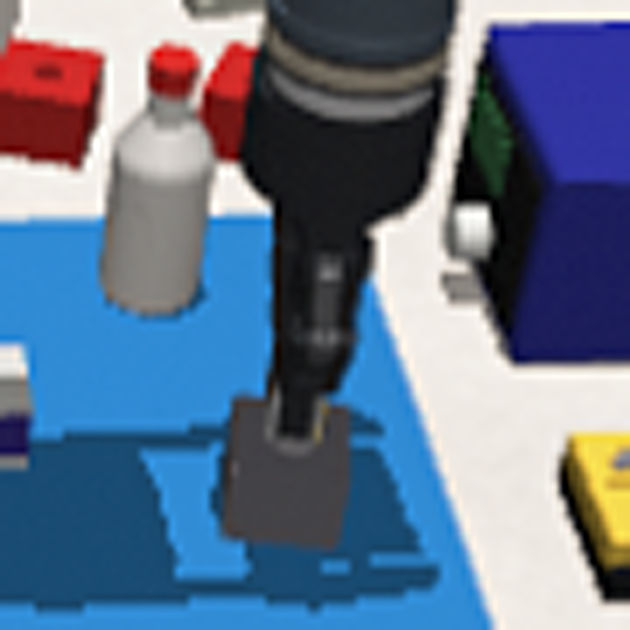

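carry_out(commands=[[[-0.4,0,0,0,0,0,8],[-1,0,0,0,0,0,8],[-2,0,0,0,0,0,8],[-3,0,0,0,0,0,8],[-3,0,0,0,0,0,8]]], force=50)

```text
t: 4.35
tcp_pos: [0.6599, 0.1444, 0.1328]
tool_rot: [0.065, 0.701, -0.064, 0.708]
force: [1.0, -0.6, -0.4]
finger_gap: 0.181
```

```bash
python3 -c "
from h import *
plan((.657,.144,.13),-10.5,1)
s=snap('side','5')
plan((.529,.195,.13),-10.5,5)
crop(s,350,100,90,110,7,'s5c.png')"
```

```text
t 4.35 p [0.6599 0.1444 0.1328] yaw -10.41 x [ 9.8e-03  2.0e-04 -1.0e+00] q6 -1.338 gap 0.181 F [ 1.02 -0.55 -0.39] M [-0.05  -0.027 -0.014]
total [ 0.109 -0.038 -0.112] [ 0.018  0.11  -0.023] dist 4.0
[0.109, -0.038, -0.112, 0.018, 0.11, -0.023]
t 4.4 p [0.6584 0.1443 0.1306] yaw -10.41 x [ 0.006  0.    -1.   ] q6 -1.338 gap 0.183 F [-0.72 -0.02 -0.91] M [-0.052  0.038  0.034]
total [-0.008  1.058 -5.459] [ 0.017  0.068 -0.013] dist 139.0
[-0.002, 0.212, -1.092, 0.003, 0.014, -0.003]
[-0.003, 0.423, -2.184, 0.007, 0.027, -0.005]
[-0.005, 0.635, -3.275, 0.01, 0.041, -0.008]
[-0.007, 0.846, -4.367, 0.014, 0.054, -0.01]
[-0.008, 1.058, -5.459, 0.017, 0.068, -0.013]
```

View pics/s5c.png

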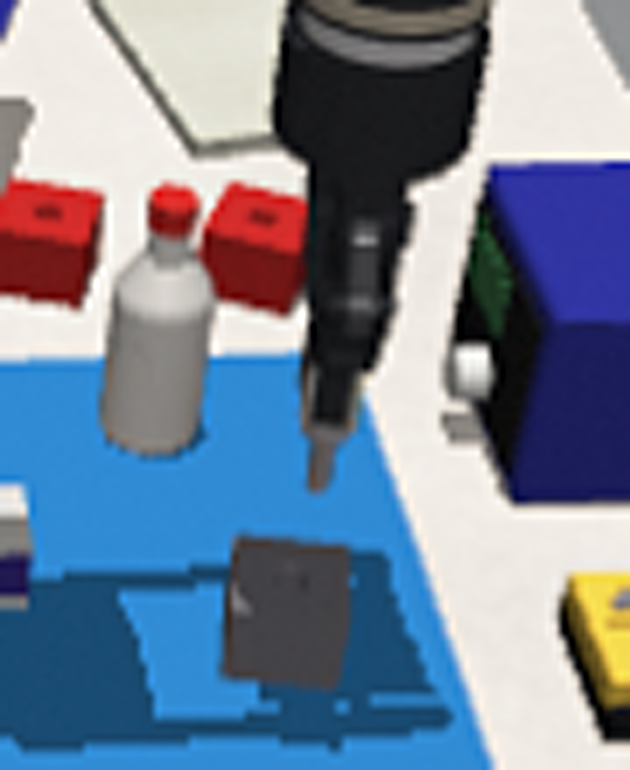

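carry_out(commands=[[[0,0.35,-1.8,0,0,0,8],[0,0.7,-3.6,0,0,0,8],[0.3,1.06,-5.2,0,0,0,8],[0.8,1.06,-5.4,0,0,0,8],[0.9,1.06,-5.4,0,0,0,8]]])

```text
t: 4.9
tcp_pos: [0.5251, 0.1951, 0.1033]
tool_rot: [0.063, 0.706, -0.064, 0.702]
force: [0.1, 0.0, -0.6]
finger_gap: 0.177
```

carry_out(commands=[[[0,0,0,0,0,0,8],[0,0,0,0,0,0,8],[0,0,0,0,0,0,8],[0,0,0,0,0,0,8],[0,0,0,0,0,0,8]]])

```text
t: 5.4
tcp_pos: [0.5292, 0.1946, 0.105]
tool_rot: [0.064, 0.704, -0.064, 0.704]
force: [0.3, -1.0, -0.7]
finger_gap: 0.177
```

```bash
python3 -c "
from h import *
s=snap('side','6')
plan((.5293,.1951,.1),-10.5,1)
crop(s,310,110,70,80,9,'s6c.png')"
```

```text
t 5.45 p [0.529  0.1946 0.105 ] yaw -10.44 x [ 4.e-04  1.e-04 -1.e+00] q6 -1.234 gap 0.181 F [-0.76  0.18 -0.3 ] M [-0.043  0.002 -0.042]
total [0.199 0.02  0.009] [ 0.011  0.005 -0.002] dist 5.0
[0.199, 0.02, 0.009, 0.011, 0.005, -0.002]
```

View pics/s6c.png

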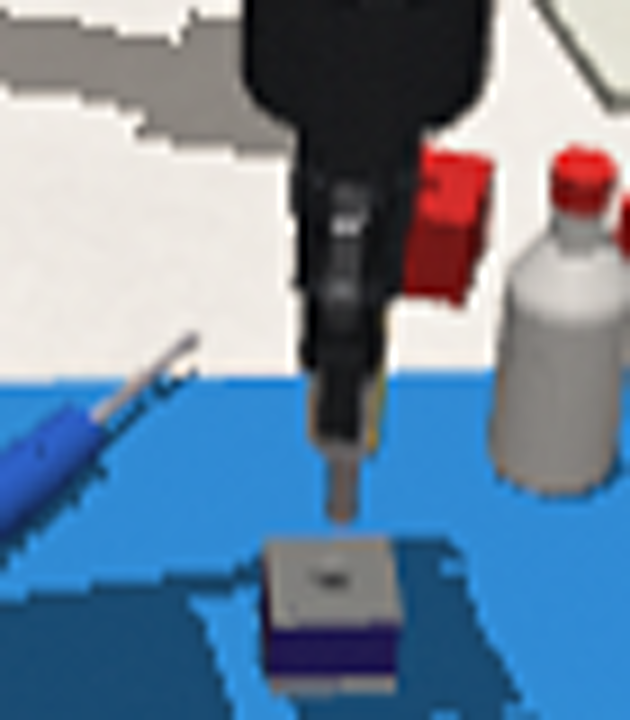

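```bash
cat > pin.py <<'E'
from h import *
def pinaxis(s,tcp,dz=.0413,name=None):
    """axis points of the pin: non-blue columns at given rows over the blue mat; returns x estimate at y=tcp y for several z, side cam"""
    out=[]
    hsv=cv2.cvtColor(s.im,cv2.COLOR_BGR2HSV).astype(float);S=hsv[:,:,1]
    for z in np.arange(tcp[2]-dz+.008,tcp[2]-dz+.026,.003):
        u,v=s.proj([tcp[0],tcp[1],z])[0]
        r=int(round(v));xs=np.arange(int(u)-8,int(u)+9)
        row=S[r,xs];bg=np.median(np.r_[row[:3],row[-3:]]);w=np.clip(bg-row,0,None);w[w<.25*w.max()]=0
        uc=(w*xs).sum()/w.sum()
        uc+= 0; # axis col at row r
        du=s.proj([tcp[0]+.01,tcp[1],z])[0][0]-u
        # column predicted at exact row r
        u2,v2=s.proj([tcp[0],tcp[1],z+.002])[0]
        up=u+(r-v)*(u2-u)/(v2-v)
        out.append((z,r,uc,w.sum()/w.max(),(uc-up)/du*.01))
    return np.array(out)
if __name__=="__main__":
    import sys
    tag=sys.argv[1];tcp=list(map(float,sys.argv[2:5]))
    print(pinaxis(load("side"+tag),tcp).round(4))
E
python3 pin.py 6 .529 .1946 .105; python3 pin.py 5 .6584 .1443 .1306
python3 -c "
from h import *
s=load('side6');print(s.proj([.529,.1946,.0637]),s.onz([(347.5,167.2)],.0637))"
```

```text
[[7.170000e-02 1.650000e+02 3.475703e+02 2.876400e+00 2.700000e-03]
 [7.470000e-02 1.640000e+02 3.478258e+02 2.442000e+00 3.300000e-03]
 [7.770000e-02 1.640000e+02 3.478258e+02 2.442000e+00 3.300000e-03]
 [8.070000e-02 1.630000e+02 3.479315e+02 2.692700e+00 3.400000e-03]
 [8.370000e-02 1.620000e+02 3.480095e+02 2.895900e+00 3.400000e-03]
 [8.670000e-02 1.610000e+02 3.477540e+02 3.389600e+00 2.500000e-03]
 [8.970000e-02 1.600000e+02 3.480830e+02 4.834200e+00 3.300000e-03]]
[[9.730000e-02 1.680000e+02 3.950515e+02 2.847500e+00 4.600000e-03]
 [1.003000e-01 1.670000e+02 3.950786e+02 2.751400e+00 4.200000e-03]
 [1.033000e-01 1.660000e+02 3.952677e+02 3.142900e+00 4.200000e-03]
 [1.063000e-01 1.650000e+02 3.954643e+02 3.176800e+00 4.300000e-03]
 [1.093000e-01 1.650000e+02 3.954643e+02 3.176800e+00 4.300000e-03]
 [1.123000e-01 1.640000e+02 3.956839e+02 3.146100e+00 4.400000e-03]]
[[346.5239796  167.28499681]] [[0.53199492 0.19487072 0.0637    ]]
```

carry_out(commands=[[[0.2,0.02,-0.08,0,0,0,8],[0.5,0.02,-0.08,0,0,0,8],[0.8,0.02,-0.08,0,0,0,8],[0.8,0.02,-0.08,0,0,0,8],[0.8,0.02,-0.08,0,0,0,8]]])

```text
t: 5.95
tcp_pos: [0.5265, 0.1957, 0.0843]
tool_rot: [0.064, 0.705, -0.064, 0.704]
force: [-0.2, 0.6, -0.3]
finger_gap: 0.182
```

```bash
python3 -c "
from h import *
s=snap('side','7')
plan((.527,.1951,.085),-10.5,1)
crop(s,310,120,70,70,9,'s7c.png')
from pin import pinaxis
from station import manip
print(pinaxis(s,manip.sense()['tcp_pos']).round(4)[:,[0,1,4]])
"
```

```text
t 6.0 p [0.5267 0.1957 0.0846] yaw -10.42 x [-4.e-04 -1.e-04 -1.e+00] q6 -1.232 gap 0.18 F [ 0.24 -0.27 -1.09] M [-0.009  0.046 -0.03 ]
total [-0.018 -0.021  0.015] [ 0.016 -0.004  0.001] dist 0.8
[-0.018, -0.021, 0.015, 0.016, -0.004, 0.001]
[[5.13e-02 1.70e+02 1.20e-03]
 [5.43e-02 1.70e+02 1.20e-03]
 [5.73e-02 1.69e+02 5.90e-03]
 [6.03e-02 1.68e+02 1.50e-03]
 [6.33e-02 1.67e+02 1.90e-03]
 [6.63e-02 1.66e+02 2.60e-03]]
```

View pics/s7c.png

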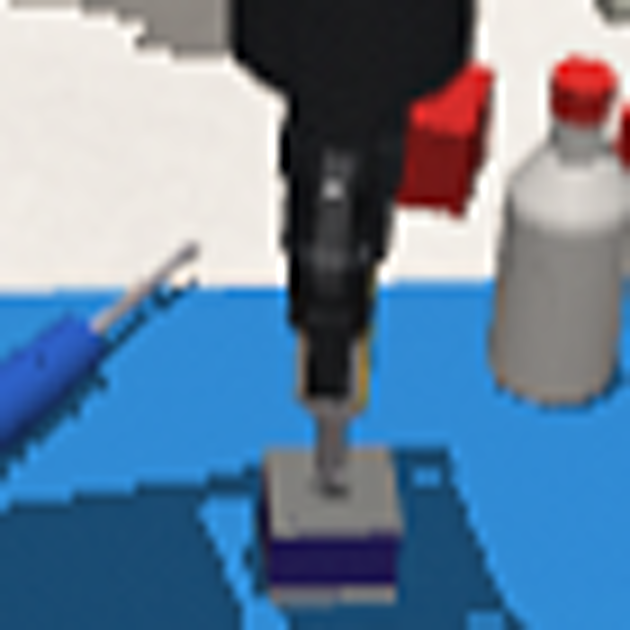

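carry_out(commands=[[[0.08,0,0,0,0,0,8],[0.16,0,0,0,0,0,8],[0.24,0,0,0,0,0,8],[0.32,0,0,0,0,0,8],[0.32,0,0,0,0,0,8]]])

```text
t: 6.5
tcp_pos: [0.5267, 0.1957, 0.0766]
tool_rot: [0.064, 0.704, -0.064, 0.704]
force: [0.5, 0.6, -1.2]
finger_gap: 0.18
```

```bash
python3 -c "
from h import *
s=snap('side','8')
plan((.5265,.1955,.065),-10.5,1)
crop(s,310,120,70,70,9,'s8c.png')
"
```

```text
t 6.55 p [0.5267 0.1957 0.0767] yaw -10.42 x [-2.e-04 -0.e+00 -1.e+00] q6 -1.232 gap 0.186 F [ 1.12  0.34 -0.81] M [ 0.018 -0.015  0.013]
total [ 0.467 -0.008 -0.007] [ 0.015 -0.002  0.   ] dist 11.7
[0.467, -0.008, -0.007, 0.015, -0.002, 0.0]
```

View pics/s8c.png

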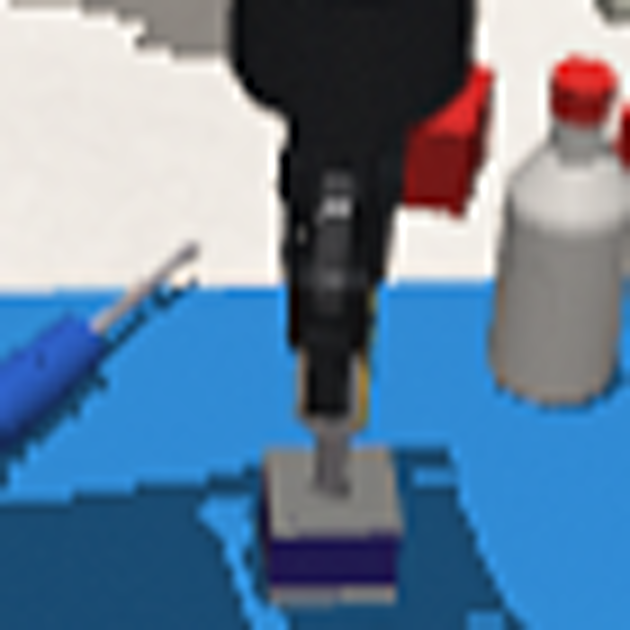

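carry_out(commands=[[[0.04,0,0,0,0,0,8],[0.08,0,0,0,0,0,8],[0.12,0,0,0,0,0,8],[0.16,0,0,0,0,0,8],[0.16,0,0,0,0,0,8]]])

```text
t: 7.05
tcp_pos: [0.5267, 0.1957, 0.0727]
tool_rot: [0.064, 0.704, -0.064, 0.704]
force: [0.7, -0.2, 0.0]
finger_gap: 0.18
```

```bash
python3 -c "
from h import *
plan((.5265,.1955,.065),-10.5,1)
"
```

```text
t 7.05 p [0.5267 0.1957 0.0727] yaw -10.42 x [-1.e-04  0.e+00 -1.e+00] q6 -1.232 gap 0.18 F [ 0.68 -0.19  0.03] M [ 0.034 -0.044 -0.009]
total [ 0.308 -0.009 -0.008] [ 0.016 -0.001  0.   ] dist 7.7
[0.308, -0.009, -0.008, 0.016, -0.001, 0.0]
```

carry_out(commands=[[[0.04,0,0,0,0,0,8],[0.08,0,0,0,0,0,8],[0.1,0,0,0,0,0,8],[0.12,0,0,0,0,0,8],[0.12,0,0,0,0,0,8]]])

```text
t: 7.55
tcp_pos: [0.5267, 0.1957, 0.0697]
tool_rot: [0.064, 0.704, -0.064, 0.704]
force: [0.9, 0.7, -0.6]
finger_gap: 0.182
```

```bash
python3 -c "
from h import *
plan((.5265,.1955,.065),-10.5,1)
"
```

```text
t 7.55 p [0.5267 0.1957 0.0697] yaw -10.42 x [-1.e-04 -0.e+00 -1.e+00] q6 -1.232 gap 0.182 F [ 0.88  0.67 -0.61] M [ 0.022 -0.112  0.071]
total [ 0.19  -0.009 -0.006] [ 0.017 -0.001  0.   ] dist 4.8
[0.19, -0.009, -0.006, 0.017, -0.001, 0.0]
```

carry_out(commands=[[[0.08,0,0,0,0,0,8],[0.18,0,0,0,0,0,8],[0.28,0,0,0,0,0,8],[0.38,0,0,0,0,0,8],[0.4,0,0,0,0,0,8]]])

```text
t: 8.05
tcp_pos: [0.5267, 0.1957, 0.0594]
tool_rot: [0.064, 0.704, -0.064, 0.704]
force: [0.4, 1.1, -0.6]
finger_gap: 0.18
```

```bash
python3 -c "
from h import *
plan((.5265,.1955,.0483),-10.5,1)
"
```

```text
t 8.05 p [0.5267 0.1957 0.0594] yaw -10.42 x [-4.e-04 -0.e+00 -1.e+00] q6 -1.232 gap 0.18 F [ 0.43  1.12 -0.6 ] M [ 0.077 -0.044 -0.038]
total [ 0.444 -0.008 -0.005] [ 0.015 -0.004  0.001] dist 11.1
[0.444, -0.008, -0.005, 0.015, -0.004, 0.001]
```

carry_out(commands=[[[0.1,0,0,0,0,0,8],[0.22,0,0,0,0,0,8],[0.32,0,0,0,0,0,8],[0.4,0,0,0,0,0,8],[0.4,0,0,0,0,0,8]]])

```text
t: 8.55
tcp_pos: [0.5267, 0.1957, 0.0495]
tool_rot: [0.064, 0.704, -0.064, 0.704]
force: [-0.6, 0.6, -1.1]
finger_gap: 0.179
```

```bash
python3 -c "
from h import *
s=snap('side','9')
plan((.5265,.1955,.0483),-10.5,1)
crop(s,310,120,70,70,9,'s9c.png')
"
```

```text
t 8.6 p [0.5267 0.1957 0.0496] yaw -10.42 x [-3.e-04 -1.e-04 -1.e+00] q6 -1.232 gap 0.181 F [-0.32  0.35 -0.17] M [ 0.027 -0.009  0.007]
total [ 0.053 -0.008 -0.006] [ 0.016 -0.003  0.001] dist 1.3
[0.053, -0.008, -0.006, 0.016, -0.003, 0.001]
```

View pics/s9c.png

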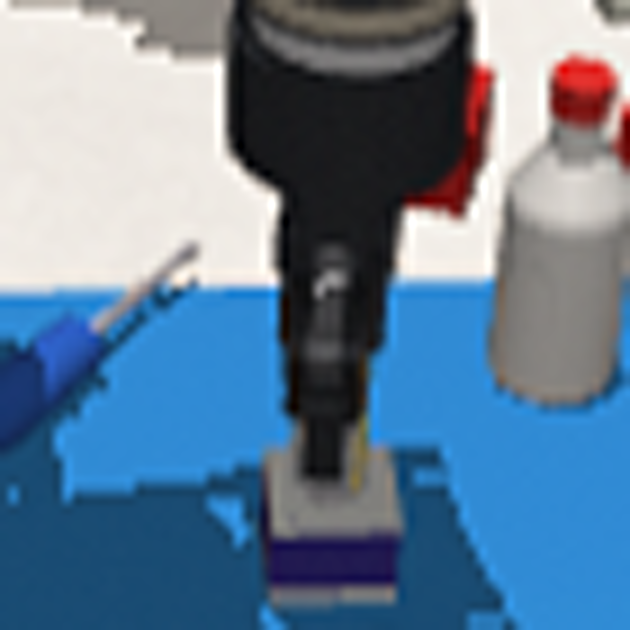

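carry_out(commands=[[[0.02,0,0,0,0,0,8],[0.03,0,0,0,0,0,8],[0.04,0,0,0,0,0,8],[0.05,0,0,0,0,0,8],[0.06,0,0,0,0,0,8]]])

```text
t: 9.1
tcp_pos: [0.5267, 0.1957, 0.0483]
tool_rot: [0.064, 0.704, -0.064, 0.704]
force: [-0.2, 0.5, -0.5]
finger_gap: 0.181
```

```bash
python3 -c "
from h import *
plan((.5265,.1955,.0483),-10.5,1)
"
```

```text
t 9.1 p [0.5267 0.1957 0.0483] yaw -10.42 x [-0. -0. -1.] q6 -1.232 gap 0.181 F [-0.24  0.46 -0.51] M [ 0.034  0.027 -0.007]
total [ 0.002 -0.008 -0.007] [ 0.016 -0.     0.   ] dist 0.3
[0.002, -0.008, -0.007, 0.016, -0.0, 0.0]
```

One or two half-millimetres more, until the collar is felt.

carry_out(commands=[[[0.01,0,0,0,0,0,8],[0.02,0,0,0,0,0,8],[0.02,0,0,0,0,0,8],[0.03,0,0,0,0,0,8],[0.03,0,0,0,0,0,8]]])

```text
t: 9.6
tcp_pos: [0.5267, 0.1957, 0.0482]
tool_rot: [0.064, 0.704, -0.064, 0.704]
force: [-1.1, -0.3, 7.2]
finger_gap: 0.183
```

```bash
python3 -c "
from h import *
plan((.5265,.1955,.13),-10.5,5)
"
```

```text
t 9.6 p [0.5267 0.1957 0.0482] yaw -10.41 x [ 2.e-04 -1.e-04 -1.e+00] q6 -1.232 gap 0.183 F [-1.1  -0.34  7.16] M [-0.052  0.301 -0.037]
total [-3.271 -0.009 -0.007] [0.018 0.003 0.   ] dist 81.8
[-0.654, -0.002, -0.001, 0.004, 0.001, 0.0]
[-1.308, -0.004, -0.003, 0.007, 0.001, 0.0]
[-1.962, -0.005, -0.004, 0.011, 0.002, 0.0]
[-2.616, -0.007, -0.006, 0.014, 0.002, 0.0]
[-3.271, -0.009, -0.007, 0.018, 0.003, 0.0]
```

carry_out(commands=[[[-0.3,0,0,0,0,0,8],[-0.8,0,0,0,0,0,8],[-1.4,0,0,0,0,0,8],[-2,0,0,0,0,0,8],[-2.1,0,0,0,0,0,8]]])

```text
t: 10.1
tcp_pos: [0.5281, 0.1959, 0.1023]
tool_rot: [0.065, 0.703, -0.064, 0.706]
force: [0.8, 0.2, -0.7]
finger_gap: 0.184
```

```bash
python3 -c "
from h import *
s=snap('side','10')
plan((.4921,.0048,.1),-10.5,5)
crop(s,310,120,70,70,9,'s10c.png')
from m import dark
print(dark(s,(346.5,173.6),3))
"
```

```text
t 10.15 p [0.5278 0.1959 0.1018] yaw -10.42 x [ 3.3e-03  5.0e-04 -1.0e+00] q6 -1.232 gap 0.178 F [-0.17  0.27  0.57] M [ 0.012 -0.008 -0.04 ]
total [ 0.062 -7.775 -0.022] [ 0.017  0.036 -0.013] dist 194.4
[0.012, -1.555, -0.004, 0.003, 0.007, -0.003]
[0.025, -3.11, -0.009, 0.007, 0.014, -0.005]
[0.037, -4.665, -0.013, 0.01, 0.022, -0.008]
[0.05, -6.22, -0.017, 0.013, 0.029, -0.01]
[0.062, -7.775, -0.022, 0.017, 0.036, -0.013]
[346.26958474 174.14029181]
```

View pics/s10c.png

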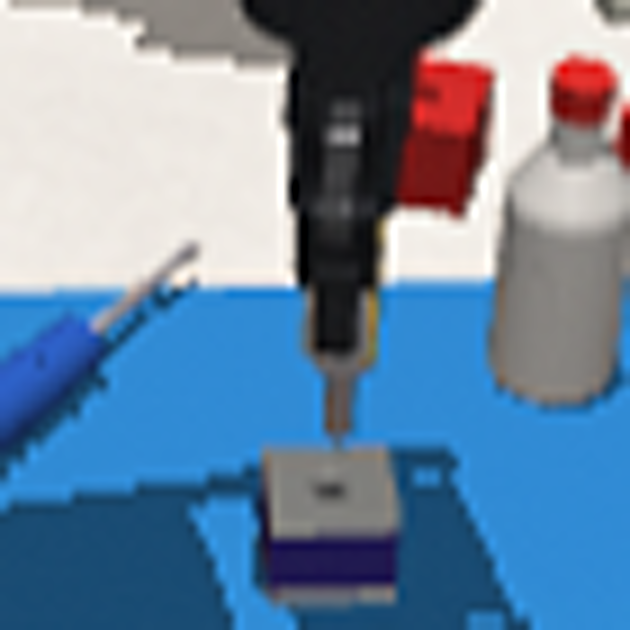

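carry_out(commands=[[[0,-1.4,0,0,0,0,8],[0,-3.2,0.01,0,0,0,8],[0,-5.1,0.01,0,0,0,8],[0,-6.8,0.02,0,0,0,8],[0,-7.76,0.02,0,0,0,8]]])

```text
t: 10.65
tcp_pos: [0.4911, 0.0023, 0.0996]
tool_rot: [0.065, 0.705, -0.065, 0.704]
force: [0.4, 0.5, -0.5]
finger_gap: 0.18
```

carry_out(commands=[[[0.2,0,0,0,0,0,8],[0.4,0,0,0,0,0,8],[0.6,0,0,0,0,0,8],[0.6,0,0,0,0,0,8],[0.6,0,0,0,0,0,8]]])

```text
t: 11.15
tcp_pos: [0.492, 0.0059, 0.0847]
tool_rot: [0.064, 0.704, -0.063, 0.704]
force: [0.1, 0.6, 0.3]
finger_gap: 0.182
```

```bash
python3 -c "
from h import *
s=snap('side','11')
plan((.4921,.0048,.083),-10.5,1)
crop(s,305,160,70,75,9,'s11c.png')
"
```

```text
t 11.2 p [0.4922 0.0057 0.0849] yaw -10.32 x [-3.e-04  1.e-04 -1.e+00] q6 -1.607 gap 0.18 F [-0.49  0.96 -1.38] M [ 0.025  0.039 -0.015]
total [ 0.076 -0.037  0.004] [ 0.036 -0.003 -0.001] dist 2.1
[0.076, -0.037, 0.004, 0.036, -0.003, -0.001]
```

View pics/s11c.png

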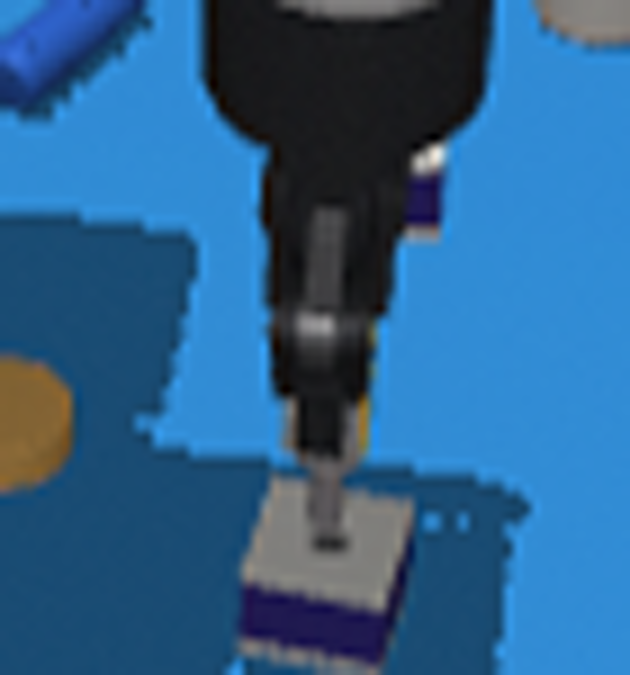

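carry_out(commands=[[[0.08,-0.03,0,0,0,0,8],[0.16,-0.03,0,0,0,0,8],[0.24,-0.03,0,0,0,0,8],[0.32,-0.03,0,0,0,0,8],[0.36,-0.03,0,0,0,0,8]]])

```text
t: 11.7
tcp_pos: [0.4925, 0.0041, 0.076]
tool_rot: [0.064, 0.704, -0.064, 0.705]
force: [1.9, 1.2, -0.1]
finger_gap: 0.177
```

carry_out(commands=[[[0.02,0,0,0,0,0,8],[0.04,0,0,0,0,0,8],[0.06,0,0,0,0,0,8],[0.06,0,0,0,0,0,8],[0.06,0,0,0,0,0,8]]])

```text
t: 12.2
tcp_pos: [0.4922, 0.004, 0.0746]
tool_rot: [0.064, 0.704, -0.064, 0.704]
force: [2.2, 0.7, 1.1]
finger_gap: 0.182
```

```bash
python3 -c "
from h import *
plan((.4921,.0048,.0735),-10.5,1)
"
```

```text
t 12.2 p [0.4922 0.004  0.0746] yaw -10.42 x [ 4.e-04 -2.e-04 -1.e+00] q6 -1.608 gap 0.182 F [2.23 0.66 1.05] M [ 0.146 -0.327  0.008]
total [ 0.044  0.032 -0.01 ] [0.017 0.005 0.001] dist 1.4
[0.044, 0.032, -0.01, 0.017, 0.005, 0.001]
```

carry_out(commands=[[[0,0.02,0.03,0,0,0,8],[0.02,0.02,0.03,0,0,0,8],[0.03,0.02,0.03,0,0,0,8],[0.04,0.02,0.03,0,0,0,8],[0.04,0.02,0.03,0,0,0,8]]])

```text
t: 12.7
tcp_pos: [0.4928, 0.0045, 0.0736]
tool_rot: [0.064, 0.704, -0.064, 0.704]
force: [0.9, 0.7, 0.8]
finger_gap: 0.177
```

```bash
python3 -c "
from h import *
plan((.4921,.0048,.0735),-10.5,1)
"
```

```text
t 12.7 p [0.4928 0.0045 0.0736] yaw -10.43 x [-1.e-04  2.e-04 -1.e+00] q6 -1.607 gap 0.177 F [0.92 0.68 0.8 ] M [ 0.112 -0.06   0.026]
total [ 0.002  0.008 -0.029] [ 0.015 -0.001 -0.002] dist 0.7
[0.002, 0.008, -0.029, 0.015, -0.001, -0.002]
```

carry_out(commands=[[[0.01,0,0,0,0,0,8],[0.02,0,0,0,0,0,8],[0.03,0,0,0,0,0,8],[0.03,0,0,0,0,0,8],[0.03,0,0,0,0,0,8]]])

```text
t: 13.2
tcp_pos: [0.493, 0.0045, 0.0732]
tool_rot: [0.064, 0.704, -0.064, 0.704]
force: [0.5, 0.7, 6.7]
finger_gap: 0.181
```

```bash
python3 -c "
from h import *
plan((.4921,.0048,.0735),-10.5,1)
"
```

```text
t 13.2 p [0.493  0.0045 0.0732] yaw -10.43 x [ 5.e-04  1.e-04 -1.e+00] q6 -1.607 gap 0.181 F [0.47 0.67 6.67] M [0.318 0.001 0.014]
total [-0.013  0.004 -0.036] [ 0.014  0.005 -0.002] dist 1.0
[-0.013, 0.004, -0.036, 0.014, 0.005, -0.002]
```

carry_out(commands=[[[-0.2,0,0,0,0,0,8],[-0.6,0,0,0,0,0,8],[-1.0,0,0,0,0,0,8],[-1.2,0,0,0,0,0,8],[-1.2,0,0,0,0,0,8]]])

```text
t: 13.7
tcp_pos: [0.4935, 0.0042, 0.1039]
tool_rot: [0.064, 0.703, -0.064, 0.705]
force: [0.0, -0.1, -0.6]
finger_gap: 0.179
```

carry_out(commands=[[[0,-1.4,0.02,0,0,0,8],[0,-3.3,0.04,0,0,0,8],[0,-5.2,0.06,0,0,0,8],[0,-7.1,0.08,0,0,0,8],[0,-8.17,0.09,0,0,0,8]]])

```text
t: 14.2
tcp_pos: [0.4579, -0.2004, 0.1028]
tool_rot: [0.065, 0.704, -0.066, 0.705]
force: [0.5, 0.4, -0.7]
finger_gap: 0.179
```

carry_out(commands=[[[0.2,0,0,0,0,0,8],[0.4,0,0,0,0,0,8],[0.6,0,0,0,0,0,8],[0.7,0,0,0,0,0,8],[0.7,0,0,0,0,0,8]]])

```text
t: 14.7
tcp_pos: [0.4579, -0.1954, 0.0847]
tool_rot: [0.064, 0.705, -0.063, 0.704]
force: [0.0, -0.5, -1.3]
finger_gap: 0.179
```

```bash
python3 -c "
from h import *
s=snap('side','12')
plan((.4582,-.197,.085),-10.5,1)
crop(s,295,205,80,95,7,'s12c.png')
"
```

```text
t 14.75 p [ 0.4581 -0.1957  0.085 ] yaw -10.32 x [-8.e-04  6.e-04 -1.e+00] q6 -2.019 gap 0.18 F [-0.73  0.09 -0.91] M [-0.019 -0.033 -0.075]
total [ 0.    -0.051  0.014] [ 0.037 -0.01  -0.005] dist 1.3
[0.0, -0.051, 0.014, 0.037, -0.01, -0.005]
```

View pics/s12c.png

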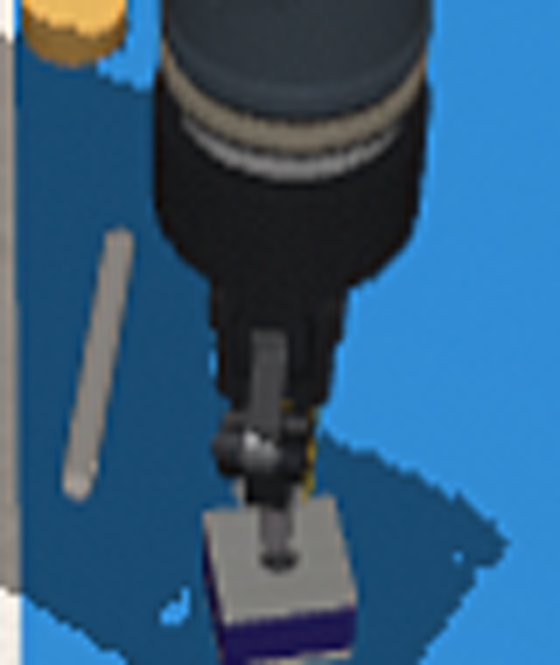

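carry_out(commands=[[[0.08,0,0,0,0,0,8],[0.16,0,0,0,0,0,8],[0.24,0,0,0,0,0,8],[0.32,0,0,0,0,0,8],[0.36,0,0,0,0,0,8]]])

```text
t: 15.25
tcp_pos: [0.458, -0.1969, 0.0761]
tool_rot: [0.064, 0.704, -0.064, 0.704]
force: [-0.4, 0.1, -0.7]
finger_gap: 0.182
```

carry_out(commands=[[[0.02,0,0,0,0,0,8],[0.04,0,0,0,0,0,8],[0.06,0,0,0,0,0,8],[0.06,0,0,0,0,0,8],[0.06,0,0,0,0,0,8]]])

```text
t: 15.75
tcp_pos: [0.4581, -0.1969, 0.0748]
tool_rot: [0.064, 0.704, -0.064, 0.704]
force: [0.8, -0.3, -1.0]
finger_gap: 0.181
```

```bash
python3 -c "
from h import *
plan((.4582,-.1970,.0735),-10.5,1)
"
```

```text
t 15.75 p [ 0.4581 -0.1969  0.0748] yaw -10.42 x [ 0. -0. -1.] q6 -2.019 gap 0.181 F [ 0.78 -0.26 -0.96] M [-0.029  0.037  0.038]
total [ 0.054 -0.004  0.004] [0.016 0.001 0.   ] dist 1.3
[0.054, -0.004, 0.004, 0.016, 0.001, 0.0]
```

carry_out(commands=[[[0.02,0,0,0,0,0,8],[0.03,0,0,0,0,0,8],[0.04,0,0,0,0,0,8],[0.05,0,0,0,0,0,8],[0.05,0,0,0,0,0,8]]])

```text
t: 16.25
tcp_pos: [0.4584, -0.197, 0.0737]
tool_rot: [0.064, 0.704, -0.064, 0.704]
force: [0.9, 1.4, -0.1]
finger_gap: 0.177
```

carry_out(commands=[[[0.01,0,0,0,0,0,8],[0.02,0,0,0,0,0,8],[0.02,0,0,0,0,0,8],[0.02,0,0,0,0,0,8],[0.02,0,0,0,0,0,8]]])

```text
t: 16.75
tcp_pos: [0.4585, -0.197, 0.0733]
tool_rot: [0.064, 0.704, -0.064, 0.704]
force: [0.6, 0.8, 6.0]
finger_gap: 0.182
```

carry_out(commands=[[[-0.2,0,0,0,0,0,8],[-0.7,0,0,0,0,0,8],[-1.3,0,0,0,0,0,8],[-1.8,0.2,0.1,0,0,0,8],[-1.95,1.0,0.36,0,0,0,8]]])

```text
t: 17.25
tcp_pos: [0.4712, -0.1752, 0.1227]
tool_rot: [0.065, 0.704, -0.065, 0.704]
force: [1.0, -0.1, -1.4]
finger_gap: 0.178
```

carry_out(commands=[[[0,1.6,0.57,0,0,0,8],[0,3.2,1.14,0,0,0,8],[0,4.8,1.71,0,0,0,8],[0,6.4,2.28,0,0,0,8],[0,8.0,2.85,0,0,0,8]]])

```text
t: 17.75
tcp_pos: [0.5773, 0.0113, 0.1213]
tool_rot: [0.064, 0.705, -0.064, 0.703]
force: [0.7, -0.7, -0.9]
finger_gap: 0.179
```

carry_out(commands=[[[0,1.6,0.57,0,0,0,8],[0,3.2,1.14,0,0,0,8],[0,4.7,1.68,0,0,0,8],[0,5.6,2.0,0,0,0,8],[0,5.85,2.08,0,0,0,8]]])

```text
t: 18.25
tcp_pos: [0.6555, 0.1467, 0.121]
tool_rot: [0.063, 0.705, -0.063, 0.704]
force: [-0.5, -0.1, -1.4]
finger_gap: 0.183
```

carry_out(commands=[[[0.2,0,0,0,0,0,8],[0.4,0,0,0,0,0,8],[0.5,0,0,0,0,0,8],[0.5,0,0,0,0,0,8],[0.5,0,0,0,0,0,8]]])

```text
t: 18.75
tcp_pos: [0.6551, 0.1433, 0.1092]
tool_rot: [0.065, 0.704, -0.065, 0.704]
force: [0.7, 0.2, -1.8]
finger_gap: 0.179
```

```bash
python3 -c "
from h import *
s=snap('side','13')
plan((.6558,.1443,.09),-10.5,1)
crop(s,350,120,90,90,7,'s13c.png')
from station import manip
from pin import pinaxis
print(pinaxis(s,manip.sense()['tcp_pos'],.0412).round(4)[:,[0,1,4]])
"
```

```text
t 18.8 p [0.6553 0.1435 0.1094] yaw -10.48 x [-1.e-04 -1.e-04 -1.e+00] q6 -1.338 gap 0.183 F [-0.99 -0.57  0.59] M [-0.016  0.037 -0.031]
total [0.777 0.034 0.014] [ 0.004 -0.001  0.001] dist 19.4
[0.777, 0.034, 0.014, 0.004, -0.001, 0.001]
[[7.62e-02 1.74e+02 2.20e-03]
 [7.92e-02 1.73e+02 2.50e-03]
 [8.22e-02 1.72e+02 2.60e-03]
 [8.52e-02 1.71e+02 2.90e-03]
 [8.82e-02 1.70e+02 2.60e-03]
 [9.12e-02 1.70e+02 2.60e-03]]
```

View pics/s13c.png

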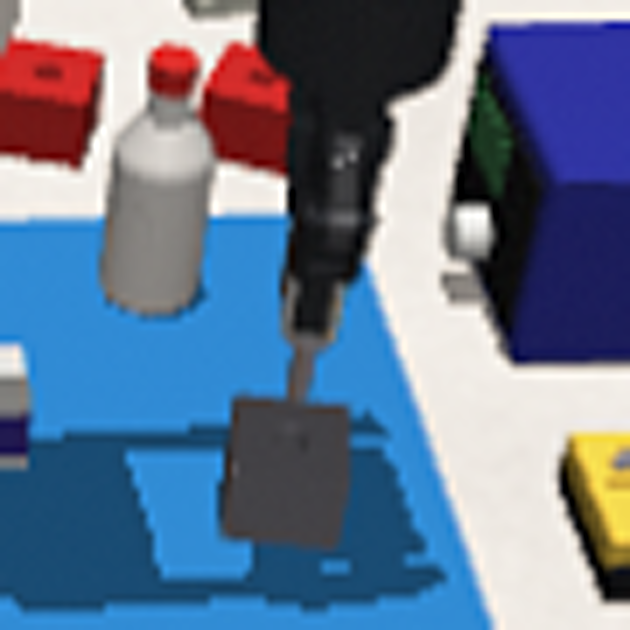

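```bash
python3 -c "
from h import *
s=load('side13')
g=cv2.cvtColor(s.im,cv2.COLOR_BGR2GRAY);print(g[178:188,384:400])
print(s.onz([(391.4,182.4),(391.4,182.8)],.043))
"
```

```text
[[64 65 65 65 65 65 65 65 65 65 64 63 62 62 63 79]
 [65 66 66 66 67 66 66 65 64 65 66 65 65 66 64 71]
 [66 66 67 66 66 68 70 74 70 67 67 66 66 66 65 65]
 [66 67 67 66 66 67 71 75 70 65 65 66 67 65 65 65]
 [66 66 65 67 66 63 66 67 62 57 64 66 66 67 65 71]
 [66 66 66 67 66 64 67 67 62 53 65 66 66 66 66 72]
 [66 66 65 65 66 67 67 66 65 60 67 67 67 66 66 66]
 [66 67 67 66 66 67 66 66 65 67 67 67 65 66 67 66]
 [66 66 66 66 66 66 67 67 67 66 66 66 66 66 66 66]
 [66 67 67 67 68 67 67 67 67 67 65 67 65 66 67 66]]
[[0.6592151  0.14259323 0.043     ]
 [0.6588653  0.14079667 0.043     ]]
```

carry_out(commands=[[[0.2,0.03,0.03,0,0,0,8],[0.5,0.03,0.03,0,0,0,8],[0.8,0.03,0.03,0,0,0,8],[0.85,0.03,0.03,0,0,0,8],[0.85,0.03,0.03,0,0,0,8]]])

```text
t: 19.3
tcp_pos: [0.6557, 0.1449, 0.0872]
tool_rot: [0.064, 0.705, -0.064, 0.704]
force: [0.2, 0.0, -0.2]
finger_gap: 0.181
```

```bash
python3 -c "
from h import *
s=snap('side','14')
plan((.6561,.1443,.08),-10.5,1)
crop(s,350,120,90,90,7,'s14c.png')
"
```

```text
t 19.35 p [0.656  0.145  0.0877] yaw -10.41 x [-6.e-04 -0.e+00 -1.e+00] q6 -1.338 gap 0.185 F [0.56 0.29 0.1 ] M [-0.017  0.042 -0.002]
total [ 0.307 -0.027  0.008] [ 0.017 -0.007  0.002] dist 7.7
[0.307, -0.027, 0.008, 0.017, -0.007, 0.002]
```

View pics/s14c.png

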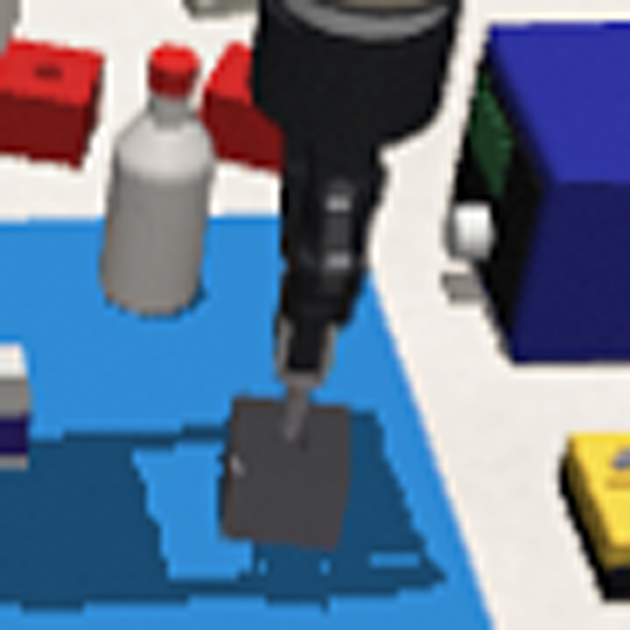

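Pin tip (crop 290,438) stands over the hole mouth (293,440). Going in.

carry_out(commands=[[[0.08,-0.02,0,0,0,0,8],[0.16,-0.02,0,0,0,0,8],[0.24,-0.02,0,0,0,0,8],[0.32,-0.02,0,0,0,0,8],[0.4,-0.02,0,0,0,0,8]]])

```text
t: 19.85
tcp_pos: [0.6561, 0.1445, 0.0779]
tool_rot: [0.064, 0.704, -0.064, 0.704]
force: [-0.1, 0.3, 0.0]
finger_gap: 0.181
```

```bash
python3 -c "
from h import *
plan((.6561,.1443,.0523),-10.5,1)
"
```

```text
t 19.85 p [0.6561 0.1445 0.0779] yaw -10.42 x [ 0.  0. -1.] q6 -1.338 gap 0.181 F [-0.12  0.26  0.03] M [ 0.003  0.003 -0.015]
total [ 1.025e+00 -6.000e-03  1.000e-03] [ 0.016  0.    -0.   ] dist 25.6
[1.025, -0.006, 0.001, 0.016, 0.0, -0.0]
```

Tip 6 mm inside with no force; on down.

carry_out(commands=[[[0.16,0,0,0,0,0,8],[0.36,0,0,0,0,0,8],[0.58,0,0,0,0,0,8],[0.8,0,0,0,0,0,8],[0.94,0,0,0,0,0,8]]])

```text
t: 20.35
tcp_pos: [0.6559, 0.1445, 0.0537]
tool_rot: [0.064, 0.704, -0.064, 0.704]
force: [-0.2, -0.2, -1.7]
finger_gap: 0.185
```

carry_out(commands=[[[0.02,0,0,0,0,0,8],[0.04,0,0,0,0,0,8],[0.06,0,0,0,0,0,8],[0.07,0,0,0,0,0,8],[0.08,0,0,0,0,0,8]]])

```text
t: 20.85
tcp_pos: [0.6562, 0.1444, 0.0527]
tool_rot: [0.064, 0.704, -0.064, 0.704]
force: [-0.8, 0.1, -0.2]
finger_gap: 0.18
```

carry_out(commands=[[[0.01,0,0,0,0,0,8],[0.02,0,0,0,0,0,20],[0.02,0,0,0,0,0,32],[0.02,0,0,0,0,0,45],[0.02,0,0,0,0,0,45]]])

```text
t: 21.35
tcp_pos: [0.6562, 0.1444, 0.0522]
tool_rot: [0.064, 0.704, -0.064, 0.704]
force: [0.5, -0.6, 0.2]
finger_gap: 0.528
```

carry_out(commands=[[[-0.2,0,0,0,0,0,45],[-0.8,0,0,0,0,0,45],[-1.8,0,0,0,0,0,45],[-2.8,0,0,0,0,0,60],[-3.6,0,0,0,0,0,70]]])

```text
t: 21.85
tcp_pos: [0.657, 0.1445, 0.1451]
tool_rot: [0.064, 0.703, -0.064, 0.705]
force: [0.9, -0.8, 1.0]
finger_gap: 0.82
```

```bash
python3 -c "
from h import *
s=snap('side','15')
plan((.5293,.1951,.10),-10.5,1)
crop(s,310,100,130,110,6,'s15c.png')
"
```

```text
t 21.9 p [0.6591 0.1447 0.1487] yaw -10.41 x [ 9.4e-03  5.0e-04 -1.0e+00] q6 -1.338 gap 0.819 F [0.63 0.53 1.8 ] M [ 0.02  -0.048  0.002]
total [ 1.902  1.039 -5.49 ] [ 0.018  0.105 -0.025] dist 147.5
[1.902, 1.039, -5.49, 0.018, 0.105, -0.025]
```

View pics/s15c.png

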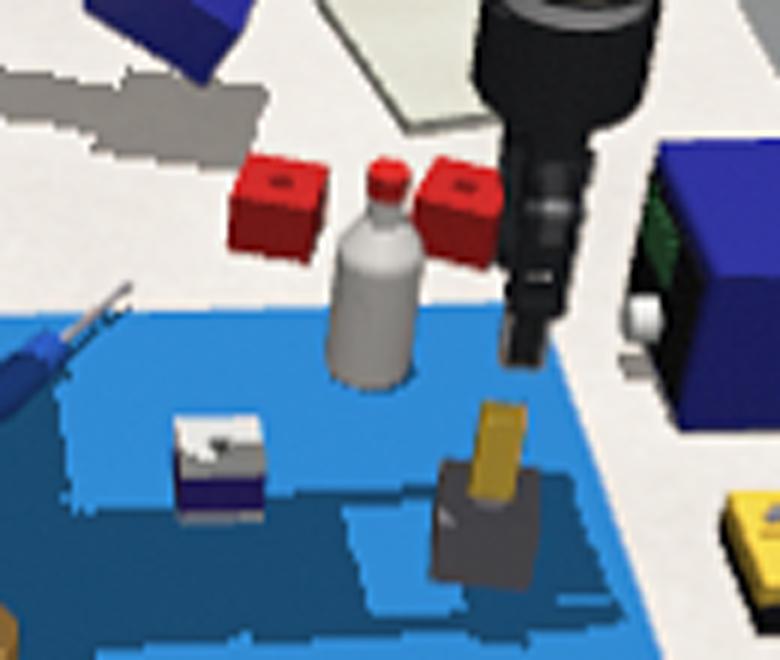

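Run:
```python
from h import *
t=load("top0")
k=6
im=cv2.resize(t.im,None,fx=k,fy=k,interpolation=cv2.INTER_CUBIC)
hsv=cv2.cvtColor(im,cv2.COLOR_BGR2HSV)
def box(u,r,lo,hi,z,n,grow=0):
    m=cv2.inRange(hsv,lo,hi);q=np.zeros_like(m);x,y=int(u[0]*k),int(u[1]*k);r*=k
    q[y-r:y+r,x-r:x+r]=m[y-r:y+r,x-r:x+r]
    c=max(cv2.findContours(q,0,2)[0],key=cv2.contourArea)
    P=t.onz((c[:,0]+.5)/k-.5,z)[:,:2]
    rc=cv2.minAreaRect((P*1000).astype(np.float32));print(n,np.round(rc[0],1),np.round(rc[1],1),round(rc[2],1))
box((275.5,181.7),14,(0,0,105),(180,90,255),.039,"b1")
box((346.4,196),14,(0,0,105),(180,90,255),.039,"b2")
box((422,210.6),14,(0,0,105),(180,90,255),.039,"b3")
for n,u,z in(("bottlecap",(233,137.5),.13),("driver tip",(214,194.5),.01),("driver mid",(233,212),.02),("driver end",(254.5,229),.02),("board",(348.5,155),.007),("spool",(462,158),.039)):
    print(n,t.onz([u],z)[0].round(3))
```

```text
b1 [528.1 195.2] [46.  43.2] 1.4
b2 [493.8   5. ] [42.1 46.3] 70.7
b3 [ 459.1 -196.5] [46.5 42.3] 5.6
bottlecap [0.621 0.299 0.13 ]
driver tip [0.495 0.367 0.01 ]
driver mid [0.446 0.31  0.02 ]
driver end [0.401 0.249 0.02 ]
board [ 0.617 -0.001  0.007]
spool [ 0.607 -0.307  0.039]
```

carry_out(commands=[[[0,0.2,-1.0,-0.5,0,0,75],[0,0.5,-2.5,-1.1,0,0,75],[0,0.8,-4.0,-1.7,0,0,75],[0,1.0,-5.0,-2.2,0,0,75],[0.4,1.09,-5.36,-2.36,0,0,75]]])

```text
t: 22.4
tcp_pos: [0.5268, 0.1966, 0.1335]
tool_rot: [-0.009, 0.707, 0.01, 0.707]
force: [0.8, 0.1, 0.6]
finger_gap: 0.879
```

carry_out(commands=[[[0.4,0,0,0,0,0,75],[0.8,0,0,0,0,0,75],[1.2,0,0,0,0,0,75],[1.4,0,0,0,0,0,75],[1.4,0,0,0,0,0,75]]])

```text
t: 22.9
tcp_pos: [0.5292, 0.195, 0.0958]
tool_rot: [-0.008, 0.708, 0.008, 0.706]
force: [-0.0, 0.5, -0.3]
finger_gap: 0.875
```

```bash
python3 -c "
from h import *
s=snap('side','16')
plan((.5293,.1955,.006),1.4,1)
crop(s,300,100,100,100,7,'s16c.png')
"
```

```text
t 22.95 p [0.5294 0.1951 0.0963] yaw 1.34 x [-1.e-03 -2.e-04 -1.e+00] q6 -1.439 gap 0.878 F [ 0.   -0.1  -0.98] M [0.052 0.012 0.048]
total [ 3.614e+00  1.700e-02 -2.000e-03] [-0.012 -0.012  0.002] dist 90.3
[3.614, 0.017, -0.002, -0.012, -0.012, 0.002]
```

View pics/s16c.png

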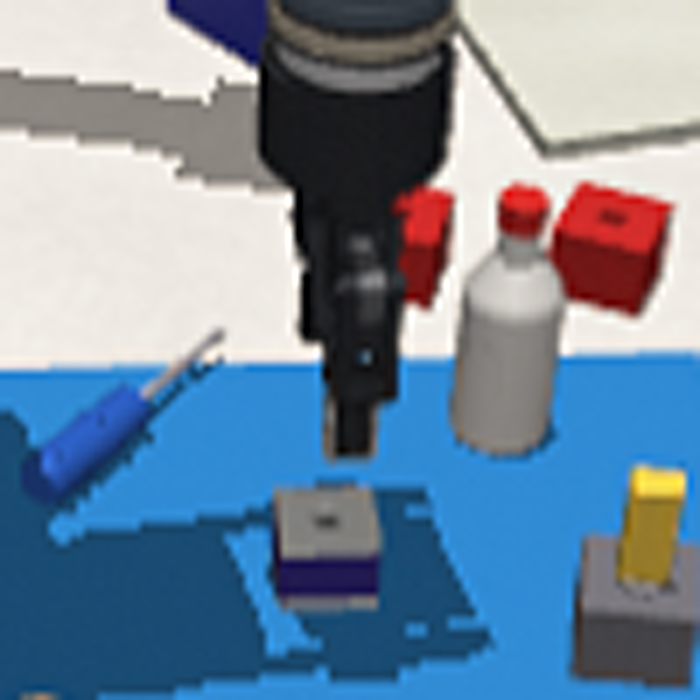

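carry_out(commands=[[[0.7,0.02,0,0,0,0,75],[1.5,0.02,0,0,0,0,75],[2.3,0.02,0,0,0,0,75],[3.0,0.02,0,0,0,0,75],[3.4,0.02,0,0,0,0,75]]])

```text
t: 23.45
tcp_pos: [0.5293, 0.1958, 0.0111]
tool_rot: [-0.008, 0.707, 0.008, 0.707]
force: [0.3, 0.8, -0.1]
finger_gap: 0.884
```

```bash
python3 -c "
from h import *
s=snap('side','17')
plan((.5293,.1955,.006),1.4,1)
crop(s,300,100,100,100,7,'s17c.png')
"
```

```text
t 23.5 p [0.5285 0.1957 0.0101] yaw 1.36 x [-2.6e-03 -4.0e-04 -1.0e+00] q6 -1.438 gap 0.881 F [ 0.06 -0.04 -1.62] M [0.013 0.001 0.001]
total [ 0.164 -0.008  0.031] [-0.008 -0.03   0.004] dist 4.2
[0.164, -0.008, 0.031, -0.008, -0.03, 0.004]
```

View pics/s17c.png

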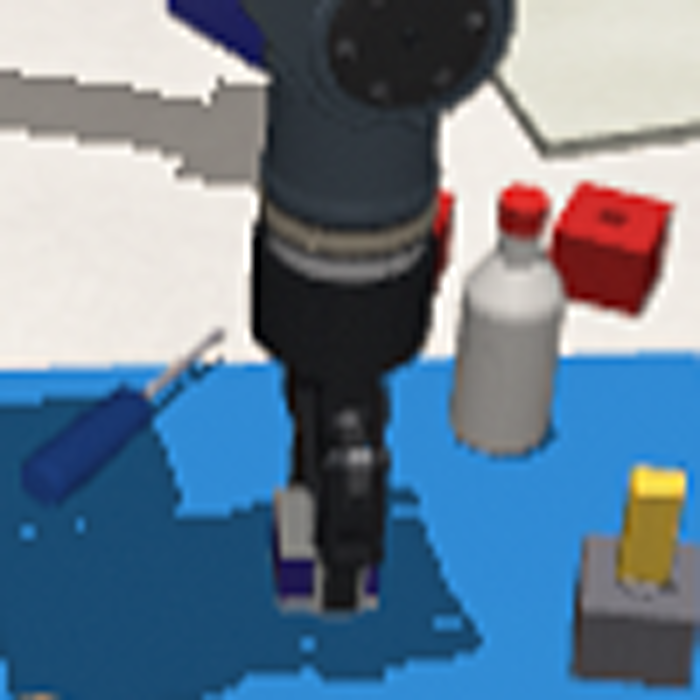

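carry_out(commands=[[[0.1,-0.01,0,0,0,0,60],[0.15,-0.01,0,0,0,0,50],[0.15,-0.01,0,0,0,0,44],[0.15,-0.01,0,0,0,0,34],[0.15,-0.01,0,0,0,0,34]]], force=40)

```text
t: 24.0
tcp_pos: [0.5299, 0.1959, 0.0092]
tool_rot: [-0.008, 0.706, 0.009, 0.708]
force: [-0.2, 0.4, 3.5]
finger_gap: 0.462
```

carry_out(commands=[[[0,0,0,0,0,0,34],[0,0,0,0,0,0,34],[0,0,0,0,0,0,34],[0,0,0,0,0,0,34],[0,0,0,0,0,0,34]]])

```text
t: 24.5
tcp_pos: [0.5299, 0.1959, 0.0092]
tool_rot: [-0.008, 0.706, 0.009, 0.708]
force: [-0.8, 0.0, 5.8]
finger_gap: 0.463
```

```bash
python3 -c "
from h import *
s=snap('side','18')
plan((.5293,.1955,.006),1.4,1)
crop(s,300,100,100,100,7,'s18c.png')
"
```

```text
t 24.55 p [0.5299 0.1959 0.0092] yaw 1.38 x [ 1.8e-03  4.0e-04 -1.0e+00] q6 -1.439 gap 0.462 F [0.14 0.73 5.51] M [ 0.005  0.084 -0.018]
total [ 0.129 -0.014 -0.026] [-0.005  0.021 -0.004] dist 3.3
[0.129, -0.014, -0.026, -0.005, 0.021, -0.004]
```

View pics/s18c.png

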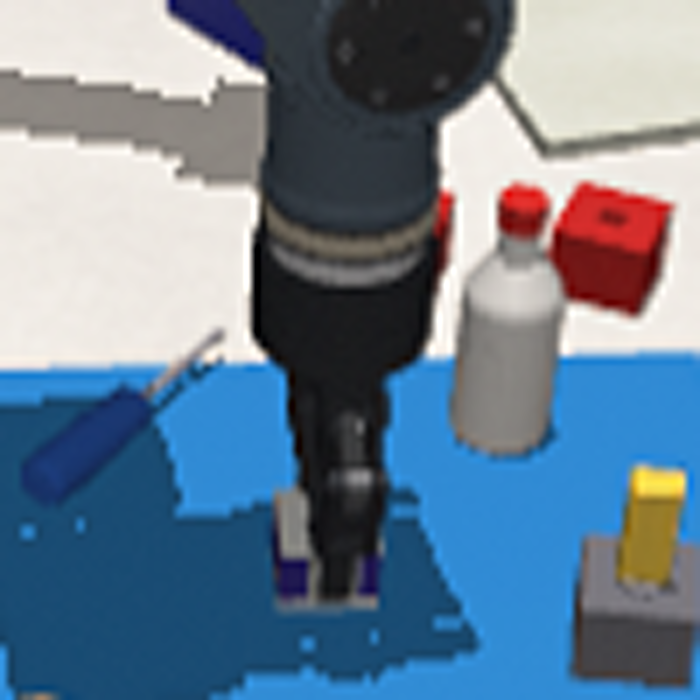

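carry_out(commands=[[[-0.1,0,0,0,0,0,34],[-0.6,0,0,0,0,0,34],[-1.4,0,0,0,0,0,34],[-2.2,0,0,0,0,0,34],[-2.6,0,0,0,0,0,34]]], force=60)

```text
t: 25.05
tcp_pos: [0.5298, 0.1958, 0.0751]
tool_rot: [-0.008, 0.706, 0.009, 0.708]
force: [1.2, 0.9, -1.3]
finger_gap: 0.46
```

carry_out(commands=[[[0,0,0,0,0,0,34],[0,0,0,0,0,0,34],[0,0,0,0,0,0,34],[0,0,0,0,0,0,34],[0,0,0,0,0,0,34]]])

```text
t: 25.55
tcp_pos: [0.5288, 0.1956, 0.0725]
tool_rot: [-0.009, 0.708, 0.008, 0.707]
force: [0.4, -0.6, -2.6]
finger_gap: 0.455
```

```bash
python3 -c "
from h import *
s=snap('side','19')
plan((.6366,-.1475,.072),1.4,10)
crop(s,300,80,100,110,7,'s19c.png')
"
```

```text
t 25.6 p [0.5289 0.1957 0.0727] yaw 1.38 x [-1.2e-03 -2.0e-04 -1.0e+00] q6 -1.439 gap 0.459 F [ 0.17  0.31 -2.36] M [-0.007  0.014  0.022]
total [  0.025 -13.826   3.976] [-0.004 -0.014  0.002] dist 359.7
[0.002, -1.383, 0.398, -0.0, -0.001, 0.0]
[0.005, -2.765, 0.795, -0.001, -0.003, 0.0]
[0.007, -4.148, 1.193, -0.001, -0.004, 0.0]
[0.01, -5.531, 1.59, -0.002, -0.006, 0.001]
[0.012, -6.913, 1.988, -0.002, -0.007, 0.001]
[0.015, -8.296, 2.386, -0.002, -0.008, 0.001]
[0.017, -9.678, 2.783, -0.003, -0.01, 0.001]
[0.02, -11.061, 3.181, -0.003, -0.011, 0.001]
[0.022, -12.444, 3.578, -0.004, -0.012, 0.001]
[0.025, -13.826, 3.976, -0.004, -0.014, 0.002]
```

View pics/s19c.png

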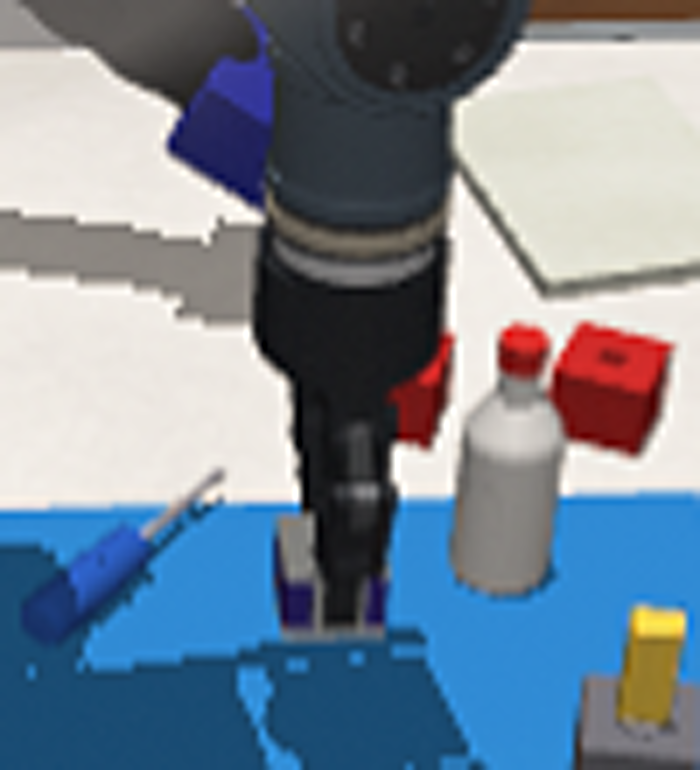

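carry_out(commands=[[[0,-1.2,0.34,0,0,0,34],[0,-2.8,0.81,0,0,0,34],[0,-4.4,1.27,0,0,0,34],[0,-6.0,1.73,0,0,0,34],[0,-7.6,2.19,0,0,0,34]]])

```text
t: 26.1
tcp_pos: [0.5888, 0.0056, 0.073]
tool_rot: [-0.009, 0.707, 0.009, 0.707]
force: [1.1, -0.2, -2.7]
finger_gap: 0.46
```

carry_out(commands=[[[0,-1.6,0.46,0,0,0,34],[0,-3.2,0.92,0,0,0,34],[0,-4.8,1.38,0,0,0,34],[0,-5.8,1.67,0,0,0,34],[0,-6.23,1.79,0,0,0,34]]])

```text
t: 26.6
tcp_pos: [0.6379, -0.1508, 0.073]
tool_rot: [-0.008, 0.707, 0.007, 0.708]
force: [0.3, -0.1, -2.3]
finger_gap: 0.457
```

carry_out(commands=[[[0,0,0,0,0,0,34],[0,0,0,0,0,0,34],[0,0,0,0,0,0,34],[0,0,0,0,0,0,34],[0,0,0,0,0,0,34]]])

```text
t: 27.1
tcp_pos: [0.6369, -0.1463, 0.0734]
tool_rot: [-0.009, 0.707, 0.009, 0.707]
force: [0.2, 0.0, -1.8]
finger_gap: 0.462
```

```bash
python3 -c "
from h import *
s=snap('side','20')
plan((.6366,-.1475,.065),1.4,1)
crop(s,360,180,90,110,7,'s20c.png')
"
```

```text
t 27.15 p [ 0.6369 -0.1465  0.0734] yaw 1.45 x [-2.e-04  1.e-04 -1.e+00] q6 -1.993 gap 0.462 F [-0.69 -0.26 -1.9 ] M [-0.036 -0.045  0.008]
total [ 0.336 -0.04  -0.014] [ 0.011 -0.003 -0.002] dist 8.5
[0.336, -0.04, -0.014, 0.011, -0.003, -0.002]
```

View pics/s20c.png

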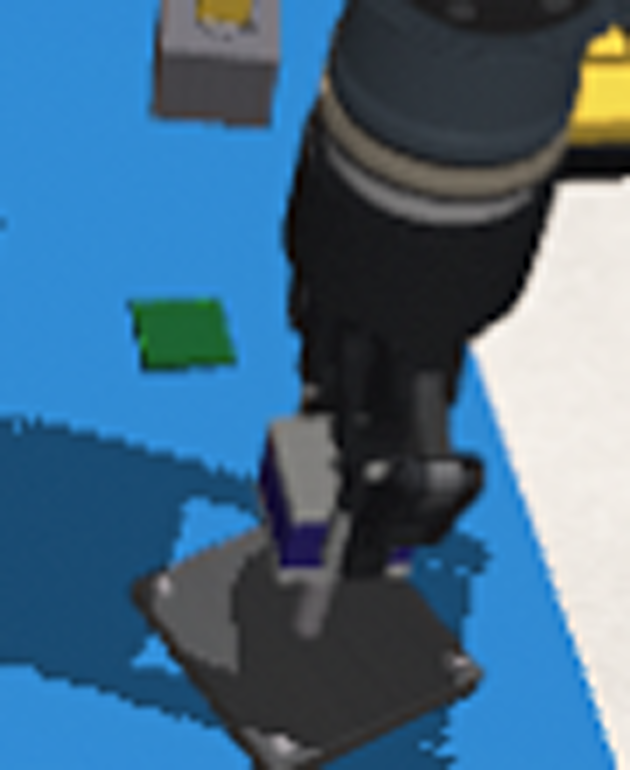

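carry_out(commands=[[[0.2,0,0,0,0,0,34],[0.5,0,0,0,0,0,34],[0.7,0,0,0,0,0,34],[0.8,0,0,0,0,0,34],[0.8,0,0,0,0,0,34]]])

```text
t: 27.65
tcp_pos: [0.6365, -0.1474, 0.0524]
tool_rot: [-0.008, 0.708, 0.009, 0.707]
force: [-0.6, 0.3, -2.2]
finger_gap: 0.457
```

```bash
python3 -c "
from h import *
s=snap('side','21')
plan((.6366,-.1475,.05),1.4,1)
crop(s,360,200,90,90,7,'s21c.png')
"
```

```text
t 27.7 p [ 0.6368 -0.1476  0.0528] yaw 1.37 x [-7.e-04  3.e-04 -1.e+00] q6 -1.993 gap 0.46 F [-0.86  0.29 -2.58] M [-0.016 -0.029 -0.016]
total [ 0.114  0.003 -0.009] [-0.006 -0.008 -0.004] dist 2.9
[0.114, 0.003, -0.009, -0.006, -0.008, -0.004]
```

View pics/s21c.png

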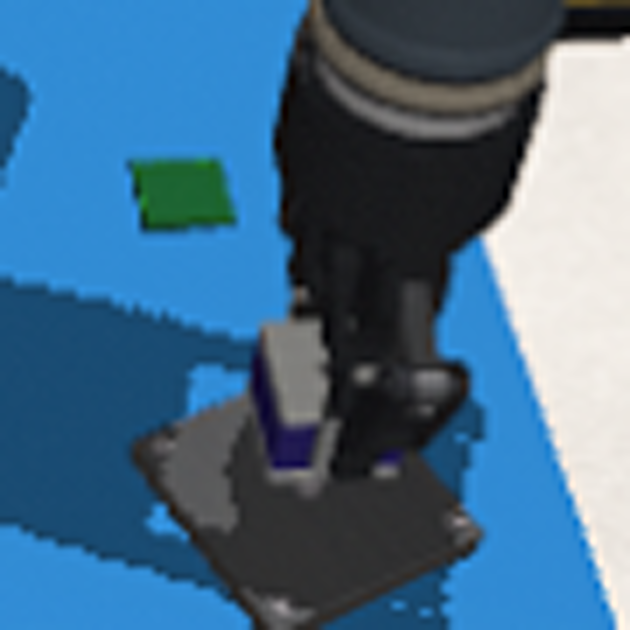

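```bash
python3 -c "
from h import *
s=load('side21')
P=[[.6366+.001+dx,-.168+0,.0466] for dx in(-.022,0,.022)]+[[.6370,-.1492,.015],[.637,-.1492,.043]]
print(((s.proj(P)-[360,200]+.5)*7-.5).round(1))
"
```

```text
[[272.2 480. ]
 [336.1 476.8]
 [399.6 473.6]
 [307.8 486.5]
 [320.6 438.3]]
```

carry_out(commands=[[[0.06,0,0,0,0,0,34],[0.12,0,0,0,0,0,34],[0.18,0,0,0,0,0,34],[0.24,0,0,0,0,0,34],[0.28,0,0,0,0,0,34]]])

```text
t: 28.2
tcp_pos: [0.637, -0.1475, 0.0462]
tool_rot: [-0.009, 0.707, 0.009, 0.707]
force: [-0.4, -0.1, -2.7]
finger_gap: 0.458
```

```bash
python3 -c "
from h import *
plan((.6366,-.1475,.0212),1.4,1)
"
```

```text
t 28.2 p [ 0.637  -0.1475  0.0462] yaw 1.38 x [-1.e-04  0.e+00 -1.e+00] q6 -1.993 gap 0.458 F [-0.36 -0.13 -2.68] M [ 0.002 -0.013 -0.026]
total [ 0.999  0.001 -0.015] [-0.004 -0.001 -0.   ] dist 25.0
[0.999, 0.001, -0.015, -0.004, -0.001, -0.0]
```

Bottom is 3 mm below the pin's top, and only the weight is felt. Continuing slowly.

carry_out(commands=[[[0.06,0,0,0,0,0,34],[0.12,0,0,0,0,0,34],[0.18,0,0,0,0,0,34],[0.24,0,0,0,0,0,34],[0.28,0,0,0,0,0,34]]])

```text
t: 28.7
tcp_pos: [0.6371, -0.1476, 0.0392]
tool_rot: [-0.009, 0.707, 0.008, 0.707]
force: [0.2, 0.1, -1.7]
finger_gap: 0.462
```

```bash
python3 -c "
from h import *
plan((.6366,-.1475,.0212),1.4,1)
"
```

```text
t 28.7 p [ 0.6371 -0.1476  0.0392] yaw 1.38 x [ 1.e-04 -0.e+00 -1.e+00] q6 -1.993 gap 0.462 F [ 0.2   0.06 -1.68] M [-0.078 -0.071  0.015]
total [ 0.719  0.004 -0.019] [-0.004  0.001  0.001] dist 18.0
[0.719, 0.004, -0.019, -0.004, 0.001, 0.001]
```

carry_out(commands=[[[0.1,0,0,0,0,0,34],[0.2,0,0,0,0,0,34],[0.3,0,0,0,0,0,34],[0.4,0,0,0,0,0,34],[0.48,0,0,0,0,0,34]]])

```text
t: 29.2
tcp_pos: [0.637, -0.1475, 0.027]
tool_rot: [-0.008, 0.707, 0.009, 0.707]
force: [-0.0, -0.3, -1.6]
finger_gap: 0.459
```

```bash
python3 -c "
from h import *
plan((.6366,-.1475,.0212),1.4,1)
"
```

```text
t 29.2 p [ 0.637  -0.1475  0.027 ] yaw 1.38 x [-2.e-04  1.e-04 -1.e+00] q6 -1.993 gap 0.459 F [-0.02 -0.33 -1.56] M [-0.045 -0.013  0.01 ]
total [ 0.231  0.001 -0.015] [-0.004 -0.002 -0.001] dist 5.8
[0.231, 0.001, -0.015, -0.004, -0.002, -0.001]
```

carry_out(commands=[[[0.06,0,0,0,0,0,34],[0.12,0,0,0,0,0,34],[0.16,0,0,0,0,0,34],[0.19,0,0,0,0,0,34],[0.2,0,0,0,0,0,34]]])

```text
t: 29.7
tcp_pos: [0.637, -0.1475, 0.0223]
tool_rot: [-0.009, 0.707, 0.009, 0.707]
force: [1.0, 0.1, -2.2]
finger_gap: 0.458
```

carry_out(commands=[[[0.01,0,0,0,0,0,34],[0.02,0,0,0,0,0,34],[0.03,0,0,0,0,0,34],[0.03,0,0,0,0,0,34],[0.03,0,0,0,0,0,34]]])

```text
t: 30.2
tcp_pos: [0.637, -0.1475, 0.0216]
tool_rot: [-0.009, 0.707, 0.009, 0.707]
force: [0.3, -0.4, -3.5]
finger_gap: 0.455
```

carry_out(commands=[[[0.01,0,0,0,0,0,34],[0.02,0,0,0,0,0,34],[0.03,0,0,0,0,0,34],[0.03,0,0,0,0,0,34],[0.03,0,0,0,0,0,34]]])

```text
t: 30.7
tcp_pos: [0.6371, -0.1476, 0.0214]
tool_rot: [-0.009, 0.707, 0.008, 0.707]
force: [-0.7, 0.5, 4.2]
finger_gap: 0.456
```

carry_out(commands=[[[0,0,0,0,0,0,45],[0,0,0,0,0,0,55],[0,0,0,0,0,0,65],[0,0,0,0,0,0,70],[0,0,0,0,0,0,70]]])

```text
t: 31.2
tcp_pos: [0.6371, -0.1475, 0.0207]
tool_rot: [-0.009, 0.707, 0.009, 0.707]
force: [-0.6, 0.0, 0.2]
finger_gap: 0.817
```

carry_out(commands=[[[-0.2,0,0,0,0,0,70],[-0.8,0,0,0,0,0,70],[-1.8,0,0,0,0,0,70],[-3.0,0,0,0,0,0,70],[-4.2,0,0,0,0,0,70]]])

```text
t: 31.7
tcp_pos: [0.6371, -0.1476, 0.128]
tool_rot: [-0.009, 0.707, 0.008, 0.707]
force: [0.9, -0.1, -0.4]
finger_gap: 0.819
```

carry_out(commands=[[[-0.8,0,-1.0,0,0,0,70],[-1.6,0,-2.5,0,0,0,70],[-2.4,0,-4.0,0,0,0,70],[-3.0,0,-5.4,0,0,0,70],[-3.2,0,-6,0,0,0,70]]])

```text
t: 32.2
tcp_pos: [0.4848, -0.1508, 0.2083]
tool_rot: [-0.009, 0.707, 0.008, 0.708]
force: [-0.4, 0.4, -0.0]
finger_gap: 0.821
```

```bash
python3 -c "
from h import *
s=snap('side','22');t=snap('top','22')
plan((.6366,-.1475,.2),1.4,1)
crop(s,290,145,180,200,3,'s22c.png');crop(t,210,105,280,150,2.8,'t22c.png')
"
```

```text
t 32.3 p [ 0.4861 -0.1512  0.2075] yaw 1.31 x [ 0.0019 -0.001  -1.    ] q6 -2.115 gap 0.819 F [ 0.62 -0.91 -0.48] M [ 0.046  0.007 -0.019]
total [0.312 0.01  6.02 ] [-0.018  0.021  0.012] dist 150.7
[0.312, 0.01, 6.02, -0.018, 0.021, 0.012]
```

View pics/s22c.png

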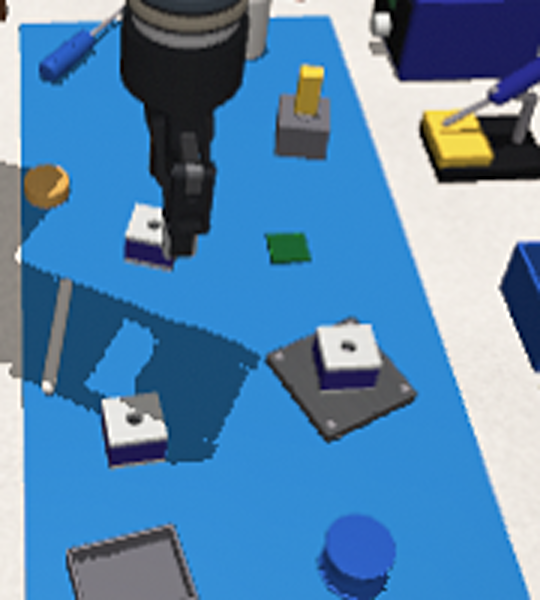

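View pics/t22c.png

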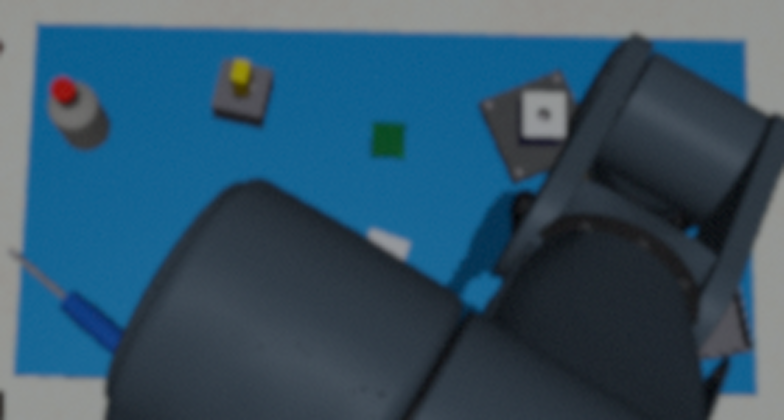

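```bash
python3 -c "
from h import *
from m import dark
s=load('side22');t=load('top22')
us,ut=s.proj([.6378,-.1484,.051])[0],t.proj([.6361,-.147,.051])[0]
for _ in range(2): us=dark(s,us,3);ut=dark(t,ut,3)
print(us,ut,tri(t,ut,s,us),s.onz([us],.051),t.onz([ut],.051))
for u in((341.07,219.48),(334.37,284.27)):
  v=dark(s,u,3);v=dark(s,v,3);print(u,v)
"
```

```text
[405.71520652 260.06393054] [403.932489   145.18825802] (array([ 0.63640439, -0.14807916,  0.04979615]), np.float64(0.0011001451709146133)) [[ 0.63658876 -0.14885587  0.051     ]] [[ 0.63545648 -0.14783454  0.051     ]]
(341.07, 219.48) [343.18053168 219.02307896]
(334.37, 284.27) [334.79539076 283.69664555]
```

```bash
python3 -c "
from station import manip
print(manip.sign_off())"
```

```text
the job is handed in; nothing more can be done
None
```

I gauged all three blocks in order, and the left one was good: it took the whole pin. The job was handed in at about 32 s of the 72 s allowed.

- **Left block:** the collar seated at 7 N with the tip 32 mm down.
- **Middle and right blocks:** both are tight. The pin stopped 7 mm down at about 6 to 7 N, and I lifted it at once.
- **Gauge:** it is back upright in its stand with the collar down, seen in the last pictures.
- **Placing:** I set the left block over the guide pin. The only resistance was light contact of about 4 N when it reached the plate. In the last pictures its bore mouth measures about 50 mm high. It should be 51 mm, and earlier heights read about 2 mm low, so it sits flat; a tight block would stand about 22 mm high.
- **Bystanders:** the pictures show none of them moved, but the arm hid part of the mat in the last top view.
- **Tight blocks not fully checked:** the last check of the middle block's bore did not agree (2 px off), because the gripper covered part of the block in that picture. The right block's bore read within about 0.7 px of where it began. By eye both stand where they started.
- **Camera disagreement:** the two cameras differed by about 2 mm throughout. I worked from relative positions within one camera and from contact forces instead.

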